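# Restock the shadow tray at the sheet-metal bench

### The arm

A 6-joint arm with a two-finger parallel gripper is mounted at the origin on the work surface. World frame = base frame: x ahead of the robot, y to its left, z up, the work surface at z = 0. Lengths are in mm, angles in rad, forces in N, time in s.
With the tool pointing down it reaches from about 300 to 775 mm from the base axis. Payload 14.6 kg.
Tool frame: the origin (TCP) lies between the finger pads; the fingertips stand 22 mm ahead of it and the grasp point (between the pads) lies 3 mm ahead of it (manip.tcp_to_tips is the distance from the TCP to the fingertips, in mm); y points along the fingers, z is the direction in which the jaws open and shut, and the axes are right-handed (so a half turn about y gives the same grasp; the last joint's range is limited). The gripper opens to 94 mm and grips with 3 to 60 N. Pads are 16 mm wide; open, the fingers measure 119 mm over their backs; the gripper's body (75 mm by 177 mm) begins 78 mm behind the grasp point.
Start: joints at [-1.209, 0.3, 1.521, -0, 1.321, -0.067], TCP at [228.671, -500.199, 227.446] pointing down, gripper open.
Joint ranges: [-3.03, 3.03], [-0.79, 2.21], [0.23, 2.52], [-1.04, 4.18], [0, 3.07], [-2.55, 2.55]. Speed limits (rad/s): [2.22, 2.22, 2.57, 3.14, 3.14, 3.14].

### API

Orientations are given as [roll, pitch, yaw] about the fixed x, y, z axes, in that order (R = Rz(yaw) Ry(pitch) Rx(roll)).
In Python, from cell import manip gives the robot as it stands.
- The arm moves only by the shell command python3 -m jog 'ROWS' [OPENING] [FORCE]. ROWS is JSON, one flat list of numbers, 6 for each row, row after row: the shift along the tool's x, y, z in mm, then the turn, a rotation vector about the tool's x, y, z in degrees. A call has 1 to 10 rows; each row is the pose to reach, as a shift and turn from the pose commanded when the call began, along the tool's axes at that moment; what a row does not reach only later rows make up. A row lasts 1/12 s, in which the tool goes at most 41.7 mm and 7.16 degrees, less where a joint would pass 70% of its speed; a pose out of reach is approached as far as the arm can. A call with a gripper value outside its range is refused whole. OPENING is the finger opening in mm, from 0 to 94, set as the call begins (- or left out, the last holds). The fingers move at their own pace and stop on an object; FORCE is the grip in N (left out, the last holds). Time passes only in rows, so rows that repeat a pose let the fingers close. It gives the time, the measured TCP pose, the force and the opening at its end, in the units of the state.
- manip.read_state(): the state, without advancing time (a new reading comes with each control period).
- manip.camera(name): name is "scene" or "top" or "wrist"; returns a dict with "img" (420x560x3 uint8, red, green, blue), "intrinsics" (3x3 intrinsics, pixels), "k1" (the pictures are not rectified: a ray, as slopes to the right and down, at radius r is drawn at 1 + k1 r^2 times it, then the intrinsics apply), "origin" and "orientation" of the camera in the world. Camera axes: x right, y down, z forward; pixel columns grow to the right and rows downward; lengths in mm; the calibration is good to about 2 mm. A picture is of the moment at which its call begins. There is no depth.
- manip.sign_off(): hands the job in, once; it reports no verdict.
Trained networks look in a picture, given as the dict that the camera call returned (one of the last four; its "shot" number tells which), for a name from the list of things; names that differ only in an ending like _2 or _b are one class to them, and where a whole thing is asked for, a point or a joint stands for the part that bears it (a point fixed in the world has none). Each returns a list of dicts, best first, with "score" (0 to 1); they miss things now and then, are a little off and sometimes report something else, mostly with a low value. They report only what shows in the picture. A call takes as long as a camera call.
- manip.masks_of(thing, picture): "pixels" (420x560 bool, what is visible of it) and "xy" ([column, row] in pixels, amid what is visible of it).
- manip.tip_of(thing, picture): "xy" ([column, row] in pixels: a listed point, or the origin of a listed thing).
The state is a dict: "clock": time; "joints": joint angles; "qd": joint speeds; "effort": joint torques, N m; "eef_pos": TCP position; "eef_rot": TCP orientation; "wrist_force": force on the tool from outside, world axes, zero at the start; "moment": the same for the moment, N m; "finger_gap": finger opening in mm.
Only numpy, scipy, OpenCV 4.12 (cv2) and the standard library are available. Lean on these libraries where they do the work, as an engineer would, in place of code of your own. Each camera call takes 0.05 s, during which the arm holds its last target.

### The job

Make up the panel-beating tool tray: move the offcut of square tube that is lying on the tray into the blue bin, lift the dolly out of the bin, and lay it and every tool on the green mat fully home in the tray, each down in the pocket cut to its shape. Leave the two tube ends in the bin and do not disturb the other things on the bench; some tools may be missing, and then their pockets stay empty.

Things in the scene. Friction and masses are not known exactly. Their poses are not given: they have to be found in the camera images.
- hammer: Planishing hammer lying flat: pale wooden handle 145 x 20 x 18 mm high, dark steel cross head 30 (along) x 70 (across) x 26 mm high, 0.30 kg. Total 170 mm. Origin: on the underside, on the centre line of the handle, 75 mm behind the head's outer face and 95 mm before the handle's free end; +x along the handle to the head, z up. Grip the handle (20 mm wide) at the origin.
- spanner: Steel open-ended spanner, 170 mm long, 16 mm thick: shank 18 mm wide, forked head 40 mm wide and 38 mm long at +x, round eye 28 mm across at -x. Either face may be up. Origin: centre of the shank at mid-thickness (8 mm above what it lies on), 87 mm from the fork tips and 83 mm from the eye's end; +x towards the fork. 0.25 kg. Grip the shank at the origin.
- caliper: Shop caliper lying flat: aluminium beam 170 x 18 x 16 mm high, orange slider 34 x 20 x 18 mm at x = 23 to 57 mm, two jaws 12 mm high at x = 43 to 57 (orange) and 71 to 85 mm reaching out to y = -32 mm. Origin: on the underside, middle of the beam; +x along the beam towards the jaws. 0.18 kg. Grip the bare beam (18 mm wide) at the origin or just behind.
- scraper: Wide scraper lying flat: red handle 105 x 24 x 20 mm high, short neck, steel blade 50 x 50 x 6 mm at +x (x = 25 to 75 mm); 160 mm long. Origin: on the underside, on the centre line, 75 mm behind the blade's edge, 85 mm before the handle's free end, over the handle; +x towards the blade. 0.16 kg. Grip the handle (24 mm wide) at the origin or up to 20 mm behind.
- dolly: Panel beater's dolly, a dark steel block 84 x 40 x 28 mm high with a nose 30 mm long and 22 mm high jutting 14 mm from the +y side at its +x end (x = 12 to 42 mm, out to y = 34 mm). Starts in the blue bin, standing on its floor. Origin: on the underside, centre of the 84 x 40 block; x along the 84 mm. 0.55 kg. Grip across the 40 mm, at the origin or up to 20 mm towards -x to miss the nose.
- pocket_hammer (a point): Where the hammer's origin lies when it is fully home in its pocket (on the pocket's floor, 4 mm above the bench). The pocket has the hammer's outline with 3 mm play all round and is 7 mm deep, so the hammer stands proud of the foam. Home, the hammer's +x points along the tray's +x.
- pocket_spanner (a point): Where the spanner's origin lies when it is fully home in its pocket (8 mm above the pocket's floor, 12 mm above the bench). The pocket has the spanner's outline with 3 mm play all round and is 7 mm deep, so the spanner stands proud of the foam. Home, the spanner's +x points along the tray's -x.
- pocket_caliper (a point): Where the caliper's origin lies when it is fully home in its pocket (on the pocket's floor, 4 mm above the bench). The pocket has the caliper's outline with 3 mm play all round and is 7 mm deep, so the caliper stands proud of the foam. Home, the caliper's +x points along the tray's +x.
- pocket_scraper (a point): Where the scraper's origin lies when it is fully home in its pocket (on the pocket's floor, 4 mm above the bench). The pocket has the scraper's outline with 3 mm play all round and is 7 mm deep, so the scraper stands proud of the foam. Home, the scraper's +x points along the tray's -x.
- pocket_dolly (a point): Where the dolly's origin lies when it is fully home in its pocket (on the pocket's floor, 4 mm above the bench). The pocket has the dolly's outline with 3 mm play all round and is 7 mm deep, so the dolly stands proud of the foam. Home, the dolly's +x points along the tray's -x.
- tray: Fixed shadow tray, 220 (x) x 350 (y) x 11 mm high: 4 mm yellow base under 7 mm of black foam, cut out into five tool-shaped pockets side by side along y (from +y: hammer, spanner, caliper, scraper, dolly), pockets running along x; the yellow shows at their floors. Origin: centre of its underside on the bench. Pockets of absent tools stay empty.
- bin: Fixed blue open bin, outer 250 (x) x 200 (y) x 60 mm high, walls and floor 4 mm. Origin: centre of its underside on the bench. The dolly starts near its middle, the two tube ends stand at its +x end; the -x end (about 85 mm long) is free.
- offcut: Loose offcut of aluminium square tube, 120 x 25 x 25 mm, 0.12 kg, lying across the tray's foam at the start, over some pockets. Origin: centre of its underside as it starts, x along its length (any of the four sides may come to lie below).
- stub0: Short end of steel square tube, 65 x 25 x 25 mm, in the bin; it belongs there. Origin: centre of its underside, x along its length.
- stub1: As stub0, the other one.
- mat: Fixed dark green bench mat, 390 (x) x 210 (y) x 2 mm, on which the hammer, spanner, caliper and scraper (those that are present) start in two rows of two, lying roughly along its x. Origin: centre of its underside.
- can: Bystander: can with green label, 60 mm across, 130 mm high, standing. Origin: centre of its foot.
- mug: Bystander: blue mug, 76 mm across, 85 mm high. Origin: centre of its foot.
- mallet: Bystander: wooden mallet, head 110 x 64 mm across, handle to 230 mm. Origin: under the middle of the head.
- tape: Bystander: yellow tape measure, 70 x 70 x 36 mm. Origin: centre of its underside.
- marker: Bystander: black marker pen, 120 x 16 x 16 mm, red cap. Origin: centre of its underside.
- squareblock: Bystander: steel block 50 x 50 x 41 mm. Origin: centre of its underside.

How it is judged:
By the outcome, as a careful person would: the job done as asked, in the order asked, and still so for the second after the job is handed in, with the robot touching nothing.
Of hammer, spanner, caliper, scraper only 3 to 4 are there at a start; the rules pass over those that are not, and their reading is None.
At some moment in a run one of hammer, spanner, caliper, scraper may be knocked a few centimetres aside while the robot is not near it.
Once in a run the grip may slacken for a moment while it holds something.
It also fails if it takes over 208 s, if anything falls off the work surface, if the arm or the gripper's body presses on something with over 40 N, if the wrist force passes 120 N, or if a joint passes its speed limit or range.

## Working session

There is one attempt and no reset: what is moved stays moved. The work goes in short steps, Python scripts to look and compute and a shell command to move; the robot and the scene stay as the last step left them, time stands still between calls to the robot, and variables do not carry over. Pictures are saved under pics/ and viewed, and the job is handed in when it is done.

```bash
ls; mkdir -p pics; python3 - <<'E'
from cell import manip
import cv2
s=manip.read_state()
print(s)
for n in("scene","top","wrist"):
    c=manip.camera(n)
    cv2.imwrite(f"pics/{n}0.png",c["img"][:,:,::-1])
    print(n,c["intrinsics"],c["k1"],c["origin"],c["orientation"])
E
```

```text
pics
{'clock': 0.0, 'joints': array([-1.20862262e+00,  3.00442236e-01,  1.52159987e+00, -1.64379408e-05,
        1.32069357e+00, -6.66257929e-02]), 'qd': array([ 1.21990123e-04, -4.91611805e-04, -8.68688354e-05, -5.10244759e-04,
        1.05862612e-03,  1.22038475e-03]), 'effort': array([ 2.11798630e-05, -5.31806839e+01, -3.52738559e+01,  7.08671822e-02,
        2.43711344e-02, -1.22061506e-04]), 'eef_pos': array([ 228.57277047, -499.98610484,  226.89420269]), 'eef_rot': array([-1.57193787e+00,  6.02115035e-05, -2.71278911e+00]), 'wrist_force': array([-0.3680411 ,  0.402515  ,  0.28587227]), 'moment': array([0.00109405, 0.02731833, 0.00846277]), 'finger_gap': 94.03785735771345}
scene [[535.94249084   0.         272.76262274]
 [  0.         535.94249084 203.57432259]
 [  0.           0.           1.        ]] -0.17792625768450623 [1512.68987202 -592.84936322 1334.85180826] [-2.39566175 -0.01983307  0.96968578]
top [[493.60540957   0.         283.49297932]
 [  0.         493.60540957 200.2665985 ]
 [  0.           0.           1.        ]] 0.03415307760945098 [ 366.2608147    85.0870044  1295.44335424] [-2.99168484  0.00561057 -1.5733679 ]
wrist [[332.42097684   0.         277.31304138]
 [  0.         332.42097684 210.8582568 ]
 [  0.           0.           1.        ]] -0.06663033081965042 [ 294.42253841 -469.50871899  384.37052879] [ 2.88953733e+00  1.19426450e-03 -1.14211983e+00]
```

View pics/top0.png

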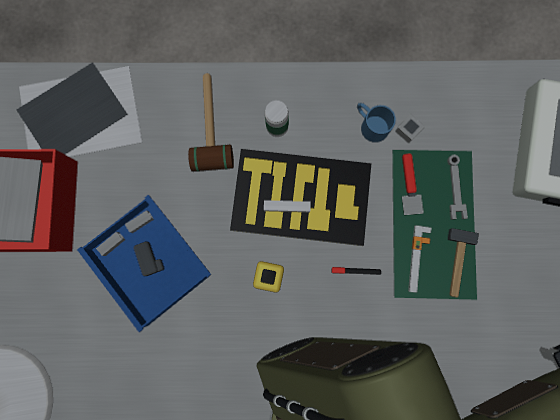

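View pics/scene0.png

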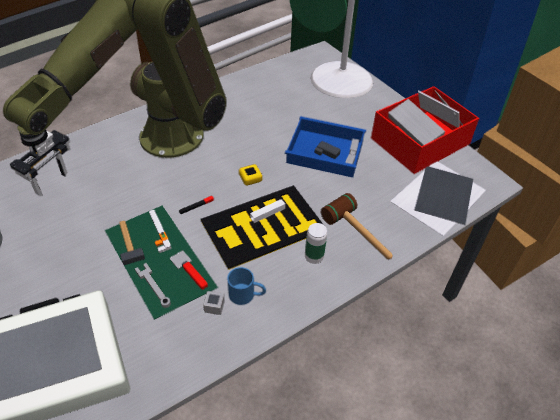

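View pics/wrist0.png

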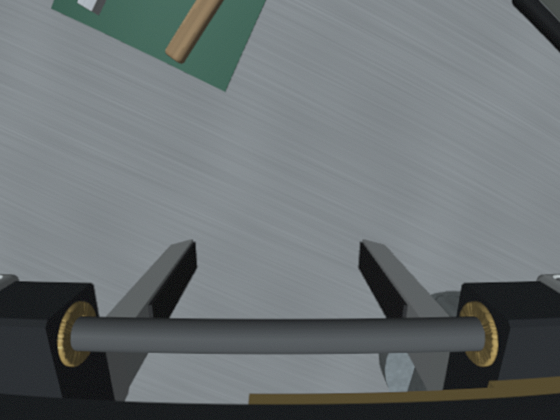

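```bash
cat > h.py <<'E'
import numpy as np, cv2
from scipy.spatial.transform import Rotation as Ro
from scipy.optimize import minimize
from cell import manip
def Rm(rpy): return Ro.from_euler('xyz',rpy).as_matrix()
def proj(c,P):
    P=np.atleast_2d(np.asarray(P,float)); R=Rm(c["orientation"])
    q=(P-c["origin"])@R; s=q[:,:2]/q[:,2:]; r2=(s**2).sum(1,keepdims=True)
    s=s*(1+c["k1"]*r2); K=c["intrinsics"]
    return np.c_[s[:,0]*K[0,0]+K[0,2],s[:,1]*K[1,1]+K[1,2]]
def unproj(c,uv,z):
    uv=np.atleast_2d(np.asarray(uv,float)); K=c["intrinsics"]
    d=np.c_[(uv[:,0]-K[0,2])/K[0,0],(uv[:,1]-K[1,2])/K[1,1]]; s=d.copy()
    for _ in range(20): s=d/(1+c["k1"]*(s**2).sum(1,keepdims=True))
    v=np.c_[s,np.ones(len(s))]@Rm(c["orientation"]).T; o=np.asarray(c["origin"])
    return o+v*((z-o[2])/v[:,2])[:,None]
def box(x0,x1,y0,y1,z0,z1): return ('b',x0,x1,y0,y1,z0,z1)
M={
'hammer':[box(-95,50,-10,10,0,18),box(45,75,-35,35,0,26)],
'spanner':[box(-70,50,-9,9,-8,8),box(49,87,-20,20,-8,8),('c',-69,0,14,-8,8)],
'caliper':[box(-85,85,-9,9,0,16),box(23,57,-10,10,0,18),box(43,57,-32,-9,0,12),box(71,85,-32,-9,0,12)],
'scraper':[box(-85,20,-12,12,0,20),box(20,25,-8,8,0,6),box(25,75,-25,25,0,6)],
'dolly':[box(-42,42,-20,20,0,28),box(12,42,20,34,0,22)],
'offcut':[box(-60,60,-12.5,12.5,0,25)],
'stub0':[box(-32.5,32.5,-12.5,12.5,0,25)],
'tray':[box(-110,110,-175,175,0,11)],'bin':[box(-125,125,-100,100,0,60)],
'mat':[box(-195,195,-105,105,0,2)]}
def pts(m):
    if m[0]=='b':
        _,a,b,c,d,e,f=m
        return np.array([(x,y,z) for x in(a,b) for y in(c,d) for z in(e,f)],float)
    _,a,b,r,e,f=m; t=np.linspace(0,2*np.pi,24,endpoint=False)
    return np.array([(a+r*np.cos(q),b+r*np.sin(q),z) for q in t for z in(e,f)])
S=4
def render(c,name,p,z,parts=None):
    """p=x,y,yaw ; supersampled silhouette"""
    im=np.zeros((420*S,560*S),np.uint8); R=Ro.from_euler('z',p[2]).as_matrix()
    for m in M[name]:
        uv=proj(c,pts(m)@R.T+[p[0],p[1],z])
        if not np.isfinite(uv).all(): continue
        hull=cv2.convexHull(((uv+.5)*S).astype(np.float32)).round().astype(np.int32)
        cv2.fillConvexPoly(im,hull,1)
    return im
def fit(c,name,mask,p0,z,ignore=None):
    mk=cv2.resize(mask.astype(np.uint8),None,fx=S,fy=S,interpolation=cv2.INTER_NEAREST)
    ig=None if ignore is None else cv2.resize((~ignore).astype(np.uint8),None,fx=S,fy=S,interpolation=cv2.INTER_NEAREST)
    # crop
    def cost(q):
        r=render(c,name,(q[0],q[1],q[2]/60),z)
        if ig is not None: r=r*ig
        return 1-(r&mk).sum()/max(1,(r|mk).sum())
    best=None
    q=np.array([p0[0],p0[1],p0[2]*60])
    for st in(12,4,1.5):
        r=minimize(cost,q,method='Nelder-Mead',options=dict(initial_simplex=[q,q+[st,0,0],q+[0,st,0],q+[0,0,st]],xatol=.05,fatol=1e-4,maxiter=80))
        q=r.x
    return np.array([q[0],q[1],q[2]/60]),1-r.fun
def best(name,c):
    l=manip.masks_of(name,c); return l[0] if l else None
def save(c,fn,uv=(),masks=(),scale=1,crop=None):
    im=c["img"][:,:,::-1].copy()
    for m in masks:
        k,_=cv2.findContours(m.astype(np.uint8),cv2.RETR_EXTERNAL,cv2.CHAIN_APPROX_NONE); cv2.drawContours(im,k,-1,(255,0,255),1)
    for u in uv: cv2.circle(im,tuple(int(round(v)) for v in u),2,(0,0,255),-1)
    if crop: im=im[crop[1]:crop[3],crop[0]:crop[2]]
    if scale!=1: im=cv2.resize(im,None,fx=scale,fy=scale,interpolation=cv2.INTER_CUBIC)
    cv2.imwrite(fn,im)
def outline(c,name,p,z):
    r=render(c,name,p,z); return cv2.resize(r,(560,420),interpolation=cv2.INTER_AREA)>0
E
python3 - <<'E'
from h import *
c=manip.camera("top"); allm=[]
Z={'hammer':2,'spanner':10,'caliper':2,'scraper':2,'dolly':4,'offcut':11,'tray':0,'bin':0,'mat':0,'stub0':4}
res={}
for n in M:
    for m in manip.masks_of(n,c)[: (2 if n=='stub0' else 1)]:
        px=m["pixels"]; ys,xs=np.nonzero(px); P=unproj(c,np.c_[xs,ys],Z[n]+8)[:,:2]
        mu=P.mean(0); w,v=np.linalg.eigh(np.cov((P-mu).T)); a=np.arctan2(v[1,1],v[0,1])
        cands=[a,a+np.pi] if n not in('tray',) else [0.]
        if n=='bin': cands=[a]
        if n=='tray': px=cv2.morphologyEx(px.astype(np.uint8),cv2.MORPH_CLOSE,np.ones((25,25)))>0
        out=max((fit(c,n,px,(mu[0],mu[1],k),Z[n]) for k in cands),key=lambda t:t[1])
        print(n,round(m["score"],2),px.sum(),out[0].round(3),round(out[1],3)); res.setdefault(n,out[0]); allm.append(outline(c,n,out[0],Z[n]))
t=[(n,manip.tip_of("pocket_"+n,c)) for n in('hammer','spanner','caliper','scraper','dolly')]
for n,l in t: print(n,[(x["xy"],round(x["score"],2),unproj(c,x["xy"],4)[0][:2].round(1)) for x in l[:1]])
save(c,"pics/top1.png",masks=allm)
import pickle; pickle.dump(res,open("res.pkl","wb"))
E
```

```text
hammer 0.77 923 [ 405.52  -357.131    6.072] 0.919
spanner 0.68 311 [503.138 473.622   5.321] 0.308
caliper 0.66 629 [ 407.825 -245.622    6.152] 0.874
scraper 0.96 793 [ 598.663 -240.842   -3.059] 0.92
dolly 0.82 712 [408.63  446.013  -2.763] 0.944
offcut 0.85 517 [543.104  83.113   1.558] 0.925
stub0 0.69 329 [448.371 539.366   2.278] 0.924
stub0 0.63 277 [504.347 467.719   2.099] 0.858
tray 0.66 11071 [ 5.71613e+02  4.62760e+01 -1.19000e-01] 0.988
bin 0.78 8042 [397.443 444.269   0.673] 0.798
mat 0.82 9197 [ 502.52  -299.519    3.117] 0.753
hammer [([255.4, 188.5], 0.67, array([593.2, 166.4]))]
spanner [([347.4, 199.7], 0.73, array([562.3, -77.1]))]
caliper [([300.1, 195.8], 0.6, array([573.2,  47.8]))]
scraper [([320.3, 200.6], 0.65, array([560.1,  -5.5]))]
dolly [([345.8, 201.1], 0.8, array([558.6, -72.8]))]
```

View pics/top1.png

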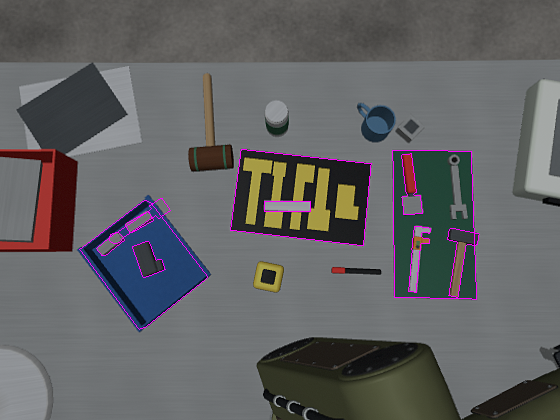

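```bash
cat >> h.py <<'E'
def go(x,y,z,yaw,n=None):
    s=manip.read_state(); R=Rm(s["eef_rot"]); Rt=Rm([-np.pi/2,0,yaw])
    d=R.T@(np.array([x,y,z])-s["eef_pos"]); rv=np.degrees(Ro.from_matrix(R.T@Rt).as_rotvec())
    j1=np.arctan2(y,x); j6=(j1-np.pi/2-yaw+np.pi)%(2*np.pi)-np.pi
    need=max(np.linalg.norm(d)/41.7,np.linalg.norm(rv)/7.16)
    print("t=%.2f"%s["clock"],"row:",[round(float(v),1) for v in np.r_[d,rv]],"rows>=%.1f"%need,"j6=%.2f"%j6)
def st():
    s=manip.read_state(); print("t=%.2f"%s["clock"],s["eef_pos"].round(1),s["eef_rot"].round(3),"F",s["wrist_force"].round(1),"gap %.1f"%s["finger_gap"],s["joints"].round(2))
E
python3 -c "
from h import *
go(543,83,230,-1.571)"
```

```text
t=0.95 row: [-528.3, -2.5, -399.7, -0.0, -65.4, -0.0] rows>=15.9 j6=0.15
```

```bash
python3 -m jog '[-528,-2.5,-400,0,-65.4,0,-528,-2.5,-400,0,-65.4,0,-528,-2.5,-400,0,-65.4,0,-528,-2.5,-400,0,-65.4,0,-528,-2.5,-400,0,-65.4,0,-528,-2.5,-400,0,-65.4,0,-528,-2.5,-400,0,-65.4,0,-528,-2.5,-400,0,-65.4,0,-528,-2.5,-400,0,-65.4,0,-528,-2.5,-400,0,-65.4,0]' 60; python3 -c "
from h import *
st();go(543,83,230,-1.571)"
```

```text
clock: 1.78
eef_pos: [426.6, -131.3, 229.4]
eef_rot: [-1.57, -0.0, -1.563]
wrist_force: [0.4, -0.1, 0.1]
finger_gap: 59.6
t=1.78 [ 426.6 -131.3  229.4] [-1.57  -0.    -1.563] F [ 0.4 -0.1  0.1] gap 59.6 [-0.38  0.06  1.79 -0.    1.28 -0.39]
t=1.78 row: [-213.4, -0.6, 117.9, -0.0, 0.4, 0.0] rows>=5.8 j6=0.15
```

```bash
python3 -m jog '[-213.4,-0.6,118,0,0.4,0,-213.4,-0.6,118,0,0.4,0,-213.4,-0.6,118,0,0.4,0,-213.4,-0.6,118,0,0.4,0,-213.4,-0.6,118,0,0.4,0,-213.4,-0.6,118,0,0.4,0,-213.4,-0.6,118,0,0.4,0,-213.4,-0.6,118,0,0.4,0,-213.4,-0.6,118,0,0.4,0]'; python3 - <<'E'
from h import *
st()
c=manip.camera("wrist"); 
l=manip.masks_of("offcut",c); print([(m["score"],m["xy"]) for m in l])
o=fit(c,"offcut",l[0]["pixels"],(543,83,1.558),11); print(o)
save(c,"pics/w1.png",masks=[outline(c,"offcut",o[0],11)])
E
```

```text
clock: 2.53
eef_pos: [543.9, 79.6, 229.4]
eef_rot: [-1.571, -0.0, -1.578]
wrist_force: [-0.2, 0.2, -0.0]
finger_gap: 60.0
t=2.53 [543.9  79.6 229.4] [-1.571 -0.    -1.578] F [-0.2  0.2 -0. ] gap 60.0 [ 0.08  0.3   1.52 -0.    1.33  0.09]
[(0.8, [275.5, 188.6])]
(array([542.93024524,  81.85913026,   1.53977049]), np.float64(0.9551087323400357))
```

View pics/w1.png

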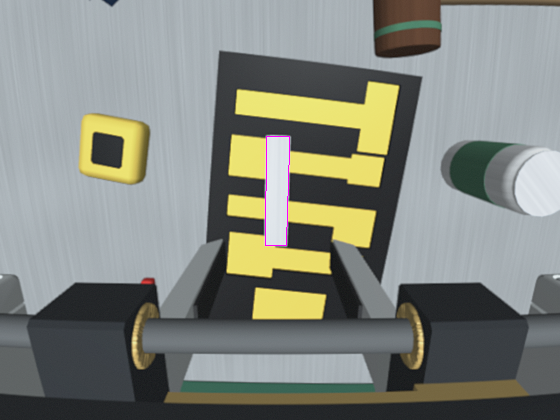

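```bash
python3 -c "
from h import *
go(543,82,36,-1.60)"
```

```text
t=2.63 row: [-3.0, 193.8, -1.0, -0.0, 1.2, 0.0] rows>=4.6 j6=0.18
```

```bash
python3 -m jog '[-3,40,-1,0,1.2,0,-3,80,-1,0,1.2,0,-3,120,-1,0,1.2,0,-3,150,-1,0,1.2,0,-3,175,-1,0,1.2,0,-3,187,-1,0,1.2,0,-3,193,-1,0,1.2,0,-3,193.5,-1,0,1.2,0,-3,193.5,-1,0,1.2,0]' 60; python3 -m jog '[0,0,0,0,0,0,0,0,0,0,0,0,0,0,0,0,0,0,0,0,0,0,0,0,0,0,0,0,0,0,0,0,0,0,0,0]' 0 50;python3 -c "
from h import *
go(543,82,230,-1.60)"
```

```text
clock: 3.38
eef_pos: [543.9, 82.8, 37.4]
eef_rot: [-1.569, 0.0, -1.6]
wrist_force: [0.5, 0.6, -0.7]
finger_gap: 60.0
clock: 3.88
eef_pos: [543.3, 83.1, 36.3]
eef_rot: [-1.571, 0.0, -1.599]
wrist_force: [-0.8, -0.0, 2.1]
finger_gap: 24.2
t=3.88 row: [1.1, -193.7, -0.2, -0.0, 0.0, -0.0] rows>=4.6 j6=0.18
```

```bash
python3 -m jog '[0,-30,0,0,0,0,0,-60,0,0,0,0,0,-90,0,0,0,0,0,-115,0,0,0,0,0,-125,0,0,0,0]'; python3 -c "
from h import *
st();go(337,395,160,-.898)"
```

```text
clock: 4.3
eef_pos: [544.3, 83.2, 164.6]
eef_rot: [-1.566, 0.001, -1.599]
wrist_force: [0.7, -0.3, -0.8]
finger_gap: 24.8
t=4.30 [544.3  83.2 164.6] [-1.566e+00  1.000e-03 -1.599e+00] F [ 0.7 -0.3 -0.8] gap 24.8 [0.09 0.36 1.6  0.   1.18 0.11]
t=4.30 row: [-305.8, 3.8, -216.0, -0.3, -40.2, 0.1] rows>=9.0 j6=0.19
```

```bash
python3 -m jog '[-30,4,-21,0,-4,0,-61,4,-43,0,-8,0,-92,4,-65,0,-12,0,-122,4,-86,0,-16,0,-153,4,-108,0,-20,0,-184,4,-130,0,-24,0,-214,4,-151,0,-28,0,-245,4,-173,0,-32,0,-275,4,-194,0,-36,0,-306,4,-216,0,-40,0]'; python3 - <<'E'
from h import *
st()
c=manip.camera("wrist"); save(c,"pics/w2.png")
c2=manip.camera("top"); save(c2,"pics/t2.png")
go(337,395,42,-.898)
E
```

```text
clock: 5.13
eef_pos: [334.6, 396.1, 156.2]
eef_rot: [-1.572, -0.0, -0.898]
wrist_force: [0.9, 0.4, -1.2]
finger_gap: 24.3
t=5.13 [334.6 396.1 156.2] [-1.572 -0.    -0.898] F [ 0.9  0.4 -1.2] gap 24.3 [ 0.8   0.3   1.69 -0.    1.15  0.13]
t=5.23 row: [4.9, 114.1, 1.2, 0.1, 0.2, -0.0] rows>=2.7 j6=0.19
```

View pics/w2.png

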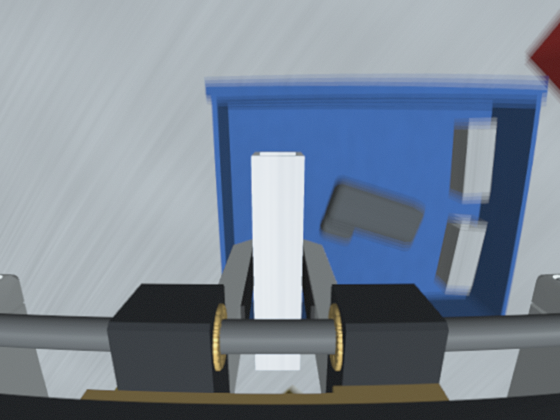

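View pics/t2.png

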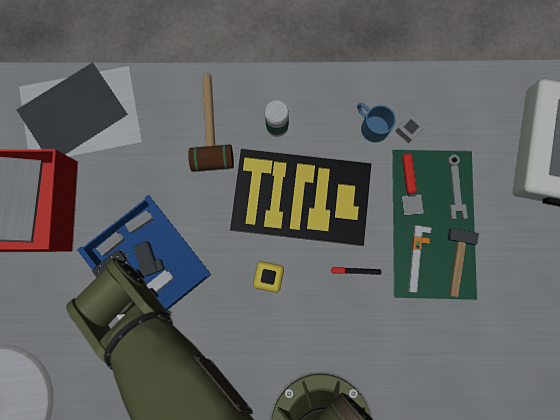

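```bash
python3 -m jog '[4.9,30,1,0,0.2,0,4.9,60,1,0,0.2,0,4.9,90,1,0,0.2,0,4.9,110,1,0,0.2,0,4.9,120,1,0,0.2,0,4.9,126,1,0,0.2,0,4.9,126,1,0,0.2,0,4.9,126,1,0,0.2,0]'; python3 -m jog '[0,0,0,0,0,0,0,0,0,0,0,0,0,0,0,0,0,0,0,0,0,0,0,0]' 42;  python3 -m jog '[0,-30,0,0,0,0,0,-65,0,0,0,0,0,-100,0,0,0,0,0,-130,0,0,0,0,0,-150,0,0,0,0,0,-150,0,0,0,0]' ; python3 - <<'E'
from h import *
st()
c=manip.camera("wrist"); save(c,"pics/w3.png")
l=manip.masks_of("dolly",c); print(l[0]["score"],l[0]["xy"])
o=[fit(c,"dolly",l[0]["pixels"],(408,446,a),4) for a in(-2.763,)];print(o)
save(c,"pics/w3.png",masks=[outline(c,"dolly",o[0][0],4)])
E
```

```text
clock: 5.9
eef_pos: [340.3, 392.0, 31.7]
eef_rot: [-1.57, 0.0, -0.905]
wrist_force: [0.3, -0.8, -0.9]
finger_gap: 24.5
clock: 6.23
eef_pos: [340.0, 392.0, 31.6]
eef_rot: [-1.57, 0.0, -0.905]
wrist_force: [0.0, -1.2, -0.2]
finger_gap: 41.6
clock: 6.73
eef_pos: [340.9, 393.0, 185.8]
eef_rot: [-1.564, 0.001, -0.905]
wrist_force: [0.5, 0.3, 1.4]
finger_gap: 41.9
t=6.73 [340.9 393.  185.8] [-1.564e+00  1.000e-03 -9.050e-01] F [0.5 0.3 1.4] gap 41.9 [ 0.79  0.27  1.66 -0.    1.2   0.12]
0.74 [358.5, 202.9]
[(array([408.79568147, 444.3876246 ,  -2.79781243]), np.float64(0.9154233959609579))]
```

View pics/w3.png

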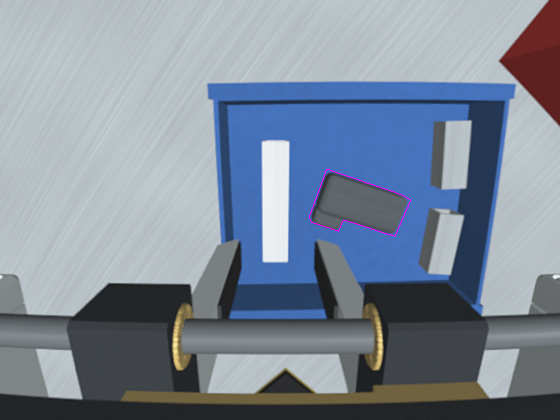

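```bash
python3 -c "
from h import *
go(422,449,110,.344)"
```

```text
t=6.83 row: [5.9, 71.4, 99.8, -0.1, -71.5, 0.0] rows>=10.0 j6=-1.10
```

```bash
python3 -m jog '[1,10,15,0,-7,0,2,20,30,0,-14,0,2,30,45,0,-21,0,3,40,60,0,-28,0,4,50,75,0,-35,0,5,60,90,0,-42,0,6,71,100,0,-49,0,6,71,100,0,-56,0,6,71,100,0,-63,0,6,71,100,0,-70,0]' 62; python3 -m jog '[0,0,0,0,-1.5,0,0,0,0,0,-1.5,0,0,0,0,0,-1.5,0]';python3 -c "
from h import *
st();go(422,449,35,.344)"
```

```text
clock: 7.67
eef_pos: [421.6, 448.3, 107.7]
eef_rot: [-1.572, 0.003, 0.323]
wrist_force: [-0.5, -0.4, -0.7]
finger_gap: 62.2
clock: 7.92
eef_pos: [421.8, 448.5, 108.7]
eef_rot: [-1.572, 0.002, 0.342]
wrist_force: [0.2, 0.3, -0.4]
finger_gap: 62.4
t=7.92 [421.8 448.5 108.7] [-1.572  0.002  0.342] F [ 0.2  0.3 -0.4] gap 62.4 [ 0.76  0.56  1.44  0.    1.14 -1.16]
t=7.92 row: [0.5, 73.7, 0.4, 0.0, -0.1, -0.1] rows>=1.8 j6=-1.10
```

```bash
python3 -m jog '[0.5,25,0.4,0,0,0,0.5,50,0.4,0,0,0,0.5,68,0.4,0,0,0,0.5,74,0.4,0,0,0,0.5,74,0.4,0,0,0,0.5,74,0.4,0,0,0]'; python3 -m jog '[0,0,0,0,0,0,0,0,0,0,0,0,0,0,0,0,0,0,0,0,0,0,0,0,0,0,0,0,0,0,0,0,0,0,0,0]' 0 60;python3 -m jog '[0,-20,0,0,0,0,0,-45,0,0,0,0,0,-75,0,0,0,0,0,-105,0,0,0,0,0,-130,0,0,0,0,0,-145,0,0,0,0,0,-145,0,0,0,0,0,-145,0,0,0,0]'; python3 - <<'E'
from h import *
st()
c=manip.camera("wrist"); save(c,"pics/w4.png"); go(558,-75,160,-.119)
E
```

```text
clock: 8.42
eef_pos: [422.7, 449.6, 36.6]
eef_rot: [-1.571, -0.0, 0.343]
wrist_force: [0.2, 0.1, 0.5]
finger_gap: 62.0
clock: 8.92
eef_pos: [422.9, 449.6, 37.0]
eef_rot: [-1.571, -0.001, 0.343]
wrist_force: [-0.7, -2.8, 6.5]
finger_gap: 40.1
clock: 9.58
eef_pos: [422.4, 449.4, 180.5]
eef_rot: [-1.571, 0.0, 0.343]
wrist_force: [-0.1, 1.0, -6.7]
finger_gap: 39.7
t=9.58 [422.4 449.4 180.5] [-1.571  0.     0.343] F [-0.1  1.  -6.7] gap 39.7 [ 0.76  0.49  1.37  0.    1.28 -1.16]
t=9.63 row: [-48.3, 19.9, -539.3, 0.1, 26.5, -0.1] rows>=13.0 j6=-1.59
```

View pics/w4.png

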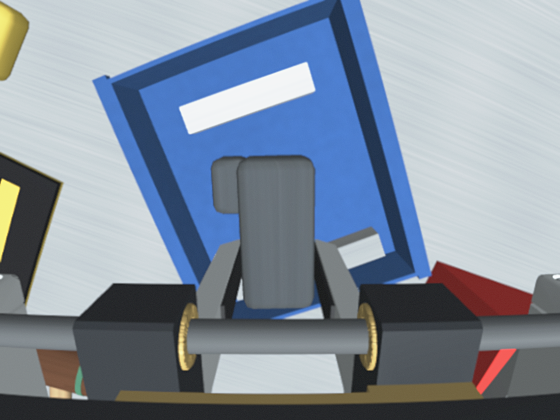

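```bash
cat >> h.py <<'E'
TF={'hammer':0,'spanner':np.pi,'caliper':0,'scraper':np.pi,'dolly':np.pi}
def prender(c,name,p,sc=S,infl=3.0):
    R=Ro.from_euler('z',p[2]).as_matrix(); out=None
    for z in(4,11):
        im=np.zeros((420*sc,560*sc),np.uint8)
        for m in M[name]:
            if m[0]=='b':
                _,a,b,e,f,_,_=m; q=np.array([(a-infl,e-infl,0),(b+infl,e-infl,0),(b+infl,f+infl,0),(a-infl,f+infl,0)],float)
            else:
                t=np.linspace(0,2*np.pi,24,endpoint=False); q=np.c_[m[1]+(m[3]+infl)*np.cos(t),m[2]+(m[3]+infl)*np.sin(t),0*t]
            uv=proj(c,q@R.T+[p[0],p[1],z])
            cv2.fillPoly(im,[((uv+.5)*sc).round().astype(np.int32)],1)
        out=im if out is None else out&im
    return out
def yellow(c):
    h=cv2.cvtColor(c["img"],cv2.COLOR_RGB2HSV); return ((h[...,0]>20)&(h[...,0]<35)&(h[...,1]>110)&(h[...,2]>90))
def fitpocket(c,name,p0,yaw=None,Y=None):
    Y=yellow(c) if Y is None else Y
    n,lab=cv2.connectedComponents(Y.astype(np.uint8))
    r=prender(c,name,p0,1); ids=np.bincount(lab[(r>0)&Y],minlength=n); ids[0]=0
    mk=(lab==ids.argmax())
    mk=cv2.resize(mk.astype(np.uint8),None,fx=S,fy=S,interpolation=cv2.INTER_NEAREST)
    def cost(q):
        r=prender(c,name,(q[0],q[1],q[2]/60)); return 1-(r&mk).sum()/max(1,(r|mk).sum())
    q=np.array([p0[0],p0[1],p0[2]*60])
    for st in(10,3,1):
        r=minimize(cost,q,method='Nelder-Mead',options=dict(initial_simplex=[q,q+[st,0,0],q+[0,st,0],q+[0,0,st]],xatol=.05,fatol=1e-4,maxiter=80)); q=r.x
    return np.array([q[0],q[1],q[2]/60]),1-r.fun
E
python3 - <<'E'
from h import *
import pickle
c=manip.camera("top"); ty=-0.119
P0={'hammer':(590,160),'spanner':(575,112),'caliper':(570,55),'scraper':(562,0),'dolly':(558,-73)}
K={}
T=np.array([571.6,46.3])
for n,p in P0.items():
    o,i=fitpocket(c,n,(*p,ty+TF[n])); K[n]=o
    a=o[2]-TF[n]; d=Ro.from_euler('z',-ty).as_matrix()[:2,:2]@(o[:2]-T)
    print(n,o.round(2),"tray yaw",round(a,3),round(i,3),"local",d.round(1))
pickle.dump(K,open("pock.pkl","wb"))
save(c,"pics/t3.png",masks=[cv2.resize(prender(c,n,K[n]),(560,420),interpolation=cv2.INTER_AREA)>0 for n in K],crop=(220,130,400,260),scale=4)
E
```

```text
hammer [ 5.9690e+02  1.6918e+02 -1.1000e-01] tray yaw -0.115 0.946 local [ 10.5 125. ]
spanner [580.11 111.69   3.02] tray yaw -0.119 0.913 local [ 0.7 65.9]
caliper [ 5.7339e+02  5.3790e+01 -1.2000e-01] tray yaw -0.118 0.905 local [0.9 7.7]
scraper [560.85  -5.02   3.02] tray yaw -0.118 0.957 local [ -4.6 -52.2]
dolly [558.35 -69.58   3.03] tray yaw -0.112 0.957 local [   0.6 -116.6]
```

View pics/t3.png

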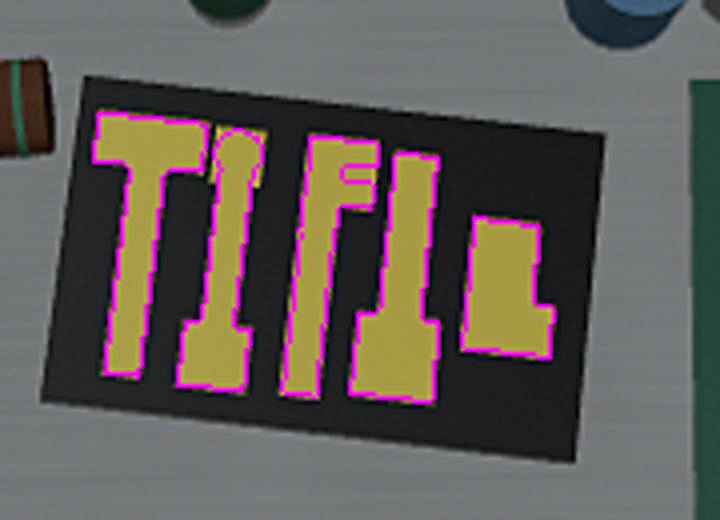

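```bash
python3 -c "
from h import *
go(650,-80,180,-.1175)"
```

```text
t=9.68 row: [36.6, -0.4, -574.9, 0.1, 26.4, -0.1] rows>=13.8 j6=-1.58
```

```bash
python3 -m jog '[2,0,-35,0,2,0,4,0,-70,0,4,0,7,0,-110,0,6,0,9,0,-150,0,8,0,12,0,-190,0,10,0,15,0,-230,0,12,0,17,0,-270,0,14,0,20,0,-310,0,16,0,22,0,-350,0,18,0,25,0,-390,0,20,0]';python3 -c "
from h import *
st();go(650,-80,180,-.1175)"
```

```text
clock: 10.52
eef_pos: [577.2, 88.6, 179.4]
eef_rot: [-1.571, 0.003, -0.008]
wrist_force: [1.1, 0.8, -5.5]
finger_gap: 39.4
t=10.52 [577.2  88.6 179.4] [-1.571  0.003 -0.008] F [ 1.1  0.8 -5.5] gap 39.4 [ 0.09  0.42  1.48  0.    1.25 -1.47]
t=10.52 row: [74.1, -0.8, -168.1, 0.0, 6.3, -0.2] rows>=4.4 j6=-1.58
```

```bash
python3 -m jog '[16,0,-36,0,1.5,0,32,0,-73,0,3,0,48,0,-110,0,4.5,0,62,0,-140,0,5.5,0,70,0,-160,0,6,0,73,0,-167,0,6.3,0,73,0,-167,0,6.3,0,73,0,-167,0,6.3,0]';cat >> h.py <<'E'
def held(c,name,p0,dz):
    """fit held tool: p0 world pose guess, dz = TCP z - origin z"""
    s=manip.read_state(); z=s["eef_pos"][2]-dz
    l=manip.masks_of(name,c)
    if not l: print("no mask"); return None
    o,i=fit(c,name,l[0]["pixels"],p0,z)
    return o,i,l[0]
def loc(o):
    s=manip.read_state(); R=Rm(s["eef_rot"]); d=R.T@np.array([o[0]-s["eef_pos"][0],o[1]-s["eef_pos"][1],0])
    yaw=np.arctan2(R[1,0],R[0,0]); return np.array([d[0],d[2],(o[2]-yaw+np.pi)%(2*np.pi)-np.pi])
E
python3 - <<'E'
from h import *
import pickle
st(); K=pickle.load(open("pock.pkl","rb"))
s=manip.read_state(); 
c=manip.camera("wrist"); x,y,_=s["eef_pos"]
o,i,l=held(c,"dolly",(x-14,y+1.6,3.024),33); print(o,i,"in tool",loc(o).round(3))
Y=yellow(c)&~(cv2.dilate(l["pixels"].astype(np.uint8),np.ones((5,5)))>0)
for n in('dolly','scraper','caliper'):
    p,j=fitpocket(c,n,K[n],Y=Y); print(n,p,j,K[n])
    if n=='dolly': q=p
save(c,"pics/w5.png",masks=[outline(c,"dolly",o,s["eef_pos"][2]-33),prender(c,'dolly',q,1)>0])
E
```

```text
clock: 11.18
eef_pos: [648.8, -76.1, 179.8]
eef_rot: [-1.57, 0.002, -0.116]
wrist_force: [-0.0, 0.7, -5.1]
finger_gap: 39.2
t=11.18 [648.8 -76.1 179.8] [-1.57   0.002 -0.116] F [-0.   0.7 -5.1] gap 39.2 [-0.17  0.57  1.25  0.    1.32 -1.63]
[633.6583385  -74.08558577   3.05701411] 0.9217988728979097 in tool [-15.354  -0.563  -3.112]
dolly [556.78008492 -70.64440314   3.02637349] 0.9711606778871353 [558.34731123 -69.58413362   3.02941105]
scraper [559.50723982  -5.94066236   3.02488135] 0.9613493096280272 [560.84947803  -5.02001507   3.02404279]
caliper [ 5.72280678e+02  5.29743910e+01 -1.21966307e-01] 0.872566808748215 [ 5.73391626e+02  5.37916595e+01 -1.18177716e-01]
```

View pics/w5.png

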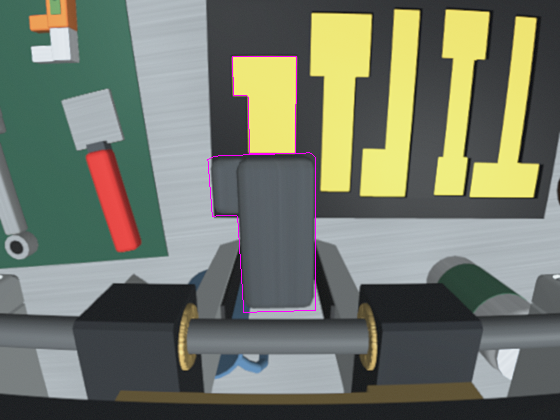

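```bash
python3 -c "
from h import *
go(572.1,-71.9,60,-.1175)"
```

```text
t=11.28 row: [-76.6, 120.7, -5.4, -0.0, 0.2, -0.1] rows>=3.4 j6=-1.58
```

```bash
python3 -m jog '[-30,0,-2,0,0,0,-60,10,-4,0,0,0,-76.5,40,-5,0,0.2,0,-76.5,75,-5,0,0.2,0,-76.5,105,-5.4,0,0.2,0,-76.5,118,-5.4,0,0.2,0,-76.5,120.7,-5.4,0,0.2,0,-76.5,120.7,-5.4,0,0.2,0,-76.5,120.7,-5.4,0,0.2,0]'
python3 -c "
from h import *
st();go(572.1,-71.9,38,-.1175)"
```

```text
clock: 12.03
eef_pos: [573.4, -72.8, 61.8]
eef_rot: [-1.571, -0.002, -0.118]
wrist_force: [0.4, -0.7, -3.9]
finger_gap: 39.2
t=12.03 [573.4 -72.8  61.8] [-1.571 -0.002 -0.118] F [ 0.4 -0.7 -3.9] gap 39.2 [-0.19  0.54  1.59  0.    1.01 -1.64]
t=12.03 row: [-1.4, 23.8, 0.7, 0.0, -0.0, 0.1] rows>=0.6 j6=-1.58
```

```bash
python3 -m jog '[-0.8,5,0.4,0,0,0,-0.8,10,0.4,0,0,0,-0.8,14,0.4,0,0,0,-0.8,17,0.4,0,0,0,-0.8,20,0.4,0,0,0,-0.8,22,0.4,0,0,0,-0.8,23,0.4,0,0,0,-0.8,23,0.4,0,0,0]'
python3 -m jog '[0,0,0,0,0,0,0,0,0,0,0,0]'
python3 -c "
from h import *
c=manip.camera('wrist'); save(c,'pics/w6.png');
go(572.1,-71.9,38,-.1175)"
```

```text
clock: 12.7
eef_pos: [571.9, -72.8, 37.2]
eef_rot: [-1.571, 0.0, -0.119]
wrist_force: [-0.1, -0.3, -5.4]
finger_gap: 39.6
clock: 12.87
eef_pos: [572.1, -72.8, 37.6]
eef_rot: [-1.571, -0.0, -0.119]
wrist_force: [-0.1, 0.3, -5.7]
finger_gap: 39.4
t=12.92 row: [-0.1, -0.4, 0.9, 0.0, -0.1, 0.0] rows>=0.0 j6=-1.58
```

View pics/w6.png

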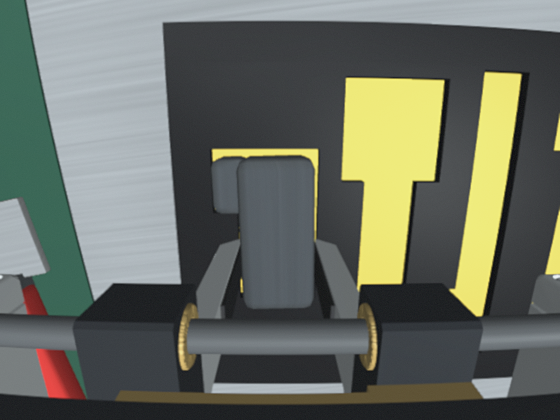

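```bash
python3 -m jog '[0,0,0,0,0,0,0,0,0,0,0,0,0,0,0,0,0,0,0,0,0,0,0,0]' 56 ; python3 -m jog '[0,-30,0,0,0,0,0,-60,0,0,0,0,0,-100,0,0,0,0,0,-130,0,0,0,0,20,-140,0,0,0,0,60,-140,0,0,0,0,80,-140,0,0,0,0,80,-140,0,0,0,0,80,-140,0,0,0,0]'
python3 - <<'E'
from h import *
st()
c=manip.camera('wrist'); l=manip.masks_of("dolly",c)
import pickle; K=pickle.load(open("pock.pkl","rb"))
o,i=fit(c,"dolly",l[0]["pixels"],K["dolly"],4); print(o,i)
save(c,'pics/w7.png')
c=manip.camera('top')
Z={'hammer':2,'spanner':10,'caliper':2,'scraper':2}
G={'hammer':(405,-357,-.211),'spanner':(560,-360,3.0),'caliper':(408,-246,-.13),'scraper':(599,-241,-3.06)}
for n in Z:
    for m in manip.masks_of(n,c)[:2]:
        o,i=fit(c,n,m["pixels"],G[n],Z[n]); print(n,round(m["score"],2),m["xy"],o.round(3),round(i,3))
save(c,'pics/t4.png')
E
```

```text
clock: 13.25
eef_pos: [572.3, -72.8, 37.8]
eef_rot: [-1.571, -0.001, -0.119]
wrist_force: [-0.7, 1.0, 0.1]
finger_gap: 55.6
clock: 14.0
eef_pos: [651.5, -82.3, 176.7]
eef_rot: [-1.571, 0.001, -0.119]
wrist_force: [-0.8, -0.2, -0.6]
finger_gap: 56.3
t=14.00 [651.5 -82.3 176.7] [-1.571e+00  1.000e-03 -1.190e-01] F [-0.8 -0.2 -0.6] gap 56.3 [-0.18  0.58  1.24 -0.    1.32 -1.63]
[558.00129591 -70.78383868   3.05124064] 0.9567090758937655
hammer 0.9 [459.0, 248.4] [ 4.06304e+02 -3.58239e+02 -2.16000e-01] 0.895
spanner 0.6 [456.6, 191.2] [ 597.61  -360.823    3.18 ] 0.844
caliper 0.66 [413.9, 256.5] [ 4.08215e+02 -2.45620e+02 -1.38000e-01] 0.897
scraper 0.82 [412.0, 191.8] [ 598.201 -241.434   -3.057] 0.725
```

View pics/w7.png

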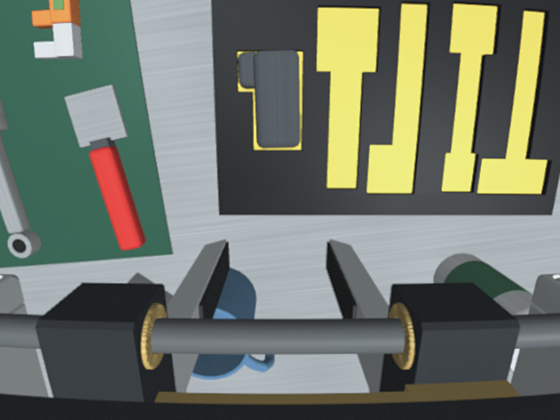

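View pics/t4.png

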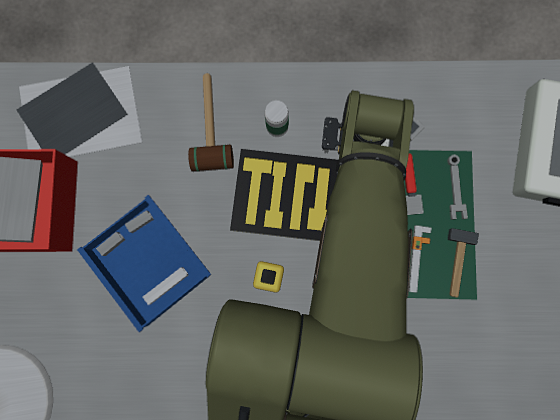

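```bash
python3 - <<'E'
from h import *
c=manip.camera('wrist'); l=manip.masks_of("scraper",c); print(l[0]["score"],l[0]["xy"])
o,i=fit(c,"scraper",l[0]["pixels"],(598.7,-240.8,-3.059),2); print(o,i)
y=o[2]+np.pi; print(y); 
g=o[:2]+8*np.array([np.cos(y),np.sin(y)]); print(g)
go(*g,110,y)
E
```

```text
0.75 [62.6, 28.2]
[ 598.7   -240.8     -3.059] 0.0
0.08259265358979295
[ 606.67272932 -240.14000973]
t=14.45 row: [-25.5, 67.7, -162.0, 0.0, -11.6, 0.0] rows>=4.3 j6=-2.03
```

```bash
python3 -m jog '[-5,0,-35,0,-3,0,-10,0,-72,0,-6,0,-16,5,-108,0,-9,0,-21,20,-140,0,-11,0,-25.5,40,-158,0,-11.6,0,-25.5,60,-162,0,-11.6,0,-25.5,68,-162,0,-11.6,0,-25.5,68,-162,0,-11.6,0,-25.5,68,-162,0,-11.6,0]' 52
python3 - <<'E'
from h import *
c=manip.camera('wrist'); save(c,'pics/w8.png'); l=manip.masks_of("scraper",c); print([(m["score"],m["xy"]) for m in l])
st(); go(606.7,-240.1,33,.0826)
E
```

```text
clock: 15.2
eef_pos: [607.2, -239.5, 110.0]
eef_rot: [-1.571, -0.0, 0.084]
wrist_force: [-0.6, 0.7, 0.6]
finger_gap: 52.2
[(0.43, [116.3, 14.1])]
t=15.30 [ 607.7 -239.5  110.9] [-1.572 -0.002  0.084] F [ 0.9 -1.5  0.3] gap 51.9 [-0.43  0.63  1.32  0.    1.19 -2.09]
t=15.30 row: [-1.2, 77.9, -0.4, 0.1, 0.1, 0.1] rows>=1.9 j6=-2.03
```

View pics/w8.png

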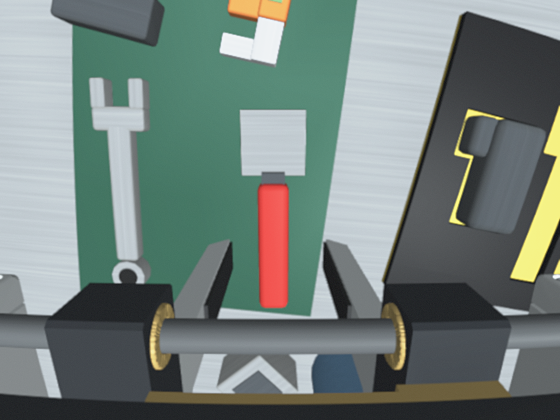

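```bash
python3 -m jog '[-1,25,0,0,0,0,-1,50,0,0,0,0,-1,70,0,0,0,0,-1,77,0,0,0,0,-1,77.5,0,0,0,0,-1,77.5,0,0,0,0]'; python3 -m jog '[0,0,0,0,0,0,0,0,0,0,0,0,0,0,0,0,0,0,0,0,0,0,0,0,0,0,0,0,0,0,0,0,0,0,0,0]' 0 60;python3 -m jog '[0,-20,0,0,0,0,0,-45,0,0,0,0,0,-75,0,0,0,0,0,-105,0,0,0,0,0,-130,0,0,0,0,0,-145,0,0,0,0,0,-145,0,0,0,0,0,-145,0,0,0,0]'; python3 - <<'E'
from h import *
st()
import pickle; K=pickle.load(open("pock.pkl","rb"))
k=K["scraper"];print(k)
c=manip.camera("wrist"); s=manip.read_state(); x,y,_=s["eef_pos"]
o,i,l=held(c,"scraper",(x-8,y-1,.083-np.pi),31); print(o,i,loc(o),l["score"])
save(c,"pics/w9.png",masks=[outline(c,"scraper",o,s["eef_pos"][2]-31)]); go(k[0]+95,k[1]-11,180,-.1175)
E
```

```text
clock: 15.8
eef_pos: [606.6, -240.2, 33.3]
eef_rot: [-1.572, -0.001, 0.084]
wrist_force: [-0.1, 0.1, -0.1]
finger_gap: 52.0
clock: 16.3
eef_pos: [606.1, -240.4, 32.5]
eef_rot: [-1.571, -0.001, 0.083]
wrist_force: [-1.8, 0.1, 4.8]
finger_gap: 23.4
clock: 16.97
eef_pos: [605.8, -240.2, 176.6]
eef_rot: [-1.571, -0.0, 0.083]
wrist_force: [-0.2, 0.3, -2.2]
finger_gap: 23.1
t=16.97 [ 605.8 -240.2  176.6] [-1.571 -0.     0.083] F [-0.2  0.3 -2.2] gap 23.1 [-0.43  0.57  1.26  0.    1.31 -2.09]
[560.84947803  -5.02001507   3.02404279]
[ 597.45060002 -240.2992121    -3.05390873] 0.8805050219212386 [-7.85488111  0.29978062 -3.13713554] 0.75
t=17.07 row: [69.0, -4.9, 219.0, -0.1, 11.5, -0.1] rows>=5.5 j6=-1.48
```

View pics/w9.png

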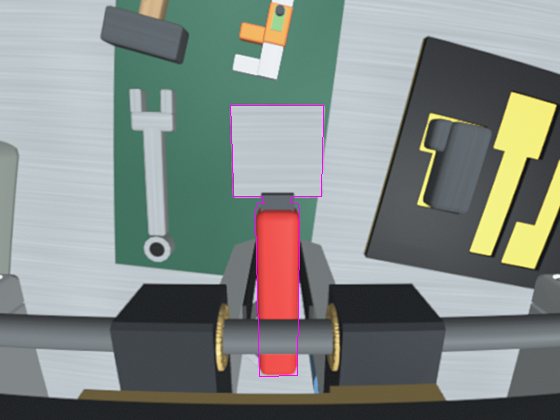

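```bash
python3 -c "
from h import *
go(568,-6.4,100,-.1175)"
```

```text
t=17.07 row: [-17.6, 75.3, 235.7, -0.1, 11.5, -0.1] rows>=5.9 j6=-1.46
```

```bash
python3 -m jog '[-3,0,35,0,2,0,-6,0,72,0,4,0,-9,0,110,0,6,0,-12,5,148,0,8,0,-14,20,185,0,10,0,-17,45,215,0,11,0,-17.6,65,232,0,11.5,0,-17.6,75,235.7,0,11.5,0,-17.6,75,235.7,0,11.5,0,-17.6,75,235.7,0,11.5,0]'
python3 - <<'E'
from h import *
st(); c=manip.camera("wrist"); save(c,"pics/w10.png"); go(568,-6.4,35.5,-.1175)
E
```

```text
clock: 17.9
eef_pos: [568.7, -7.4, 101.5]
eef_rot: [-1.571, 0.001, -0.117]
wrist_force: [0.0, 0.1, 0.1]
finger_gap: 23.3
t=17.90 [568.7  -7.4 101.5] [-1.571e+00  1.000e-03 -1.170e-01] F [0.  0.1 0.1] gap 23.3 [-0.08  0.47  1.59 -0.    1.08 -1.53]
t=17.95 row: [-1.3, 66.8, 1.3, 0.0, -0.0, 0.0] rows>=1.6 j6=-1.46
```

View pics/w10.png

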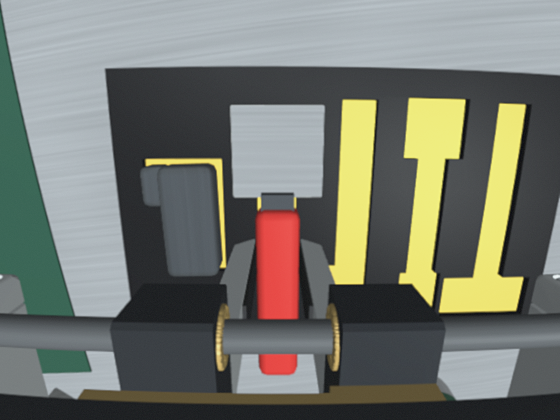

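```bash
python3 -m jog '[-1,20,1,0,0,0,-1,40,1,0,0,0,-1,50,1,0,0,0,-1,56,1,0,0,0,-1,61,1,0,0,0,-1,65,1,0,0,0,-1,66.5,1,0,0,0,-1,66.5,1,0,0,0,-1,66.5,1,0,0,0,-1,66.5,1,0,0,0]'
python3 - <<'E'
from h import *
st(); c=manip.camera("wrist"); save(c,"pics/w11.png"); go(568,-6.4,35.5,-.1175)
E
```

```text
clock: 18.78
eef_pos: [568.1, -5.7, 35.9]
eef_rot: [-1.571, -0.001, -0.117]
wrist_force: [-0.3, 0.3, -1.1]
finger_gap: 23.2
t=18.78 [568.1  -5.7  35.9] [-1.571e+00 -1.000e-03 -1.170e-01] F [-0.3  0.3 -1.1] gap 23.2 [-0.07  0.57  1.63 -0.    0.95 -1.53]
t=18.83 row: [0.0, 0.4, -0.7, -0.0, 0.0, 0.0] rows>=0.0 j6=-1.46
```

View pics/w11.png

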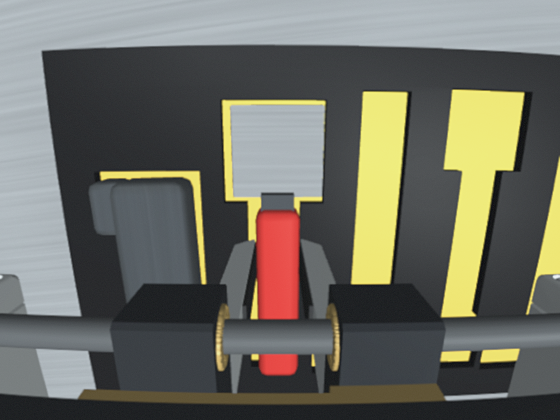

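```bash
python3 -m jog '[0,0,0,0,0,0,0,0,0,0,0,0,0,0,0,0,0,0,0,0,0,0,0,0]' 38 ; python3 -m jog '[0,-30,0,0,0,0,0,-60,0,0,0,0,0,-100,0,0,0,0,0,-130,0,0,0,0,0,-140,0,0,0,0,0,-140,0,0,0,0]'
python3 - <<'E'
from h import *
st()
c=manip.camera('wrist'); save(c,'pics/w12.png')
c=manip.camera('top')
Z={'hammer':2,'spanner':10,'caliper':2}
G={'hammer':(406,-358,-.216),'spanner':(597,-361,3.18),'caliper':(408,-246,-.138)}
for n in Z:
    for m in manip.masks_of(n,c)[:2]:
        o,i=fit(c,n,m["pixels"],G[n],Z[n]); print(n,round(m["score"],2),m["xy"],o.round(3),round(i,3))
save(c,'pics/t5.png')
E
```

```text
clock: 19.17
eef_pos: [567.9, -5.7, 35.6]
eef_rot: [-1.571, -0.0, -0.117]
wrist_force: [-1.0, -0.2, -0.3]
finger_gap: 38.0
clock: 19.67
eef_pos: [568.8, -5.7, 178.2]
eef_rot: [-1.571, -0.005, -0.117]
wrist_force: [0.1, -0.0, 0.1]
finger_gap: 37.9
t=19.67 [568.8  -5.7 178.2] [-1.571 -0.005 -0.117] F [ 0.1 -0.   0.1] gap 37.9 [-0.07  0.38  1.53 -0.    1.23 -1.53]
hammer 0.87 [458.7, 249.9] [ 4.05501e+02 -3.57514e+02 -2.05000e-01] 0.84
hammer 0.69 [143.8, 261.8] [ 4.06e+02 -3.58e+02 -2.16e-01] 0.0
spanner 0.75 [444.2, 172.8] [ 637.257 -336.577    3.188] 0.798
spanner 0.74 [166.6, 285.1] [ 597.   -361.      3.18] 0.0
caliper 0.92 [414.6, 252.2] [ 4.08363e+02 -2.45318e+02 -1.40000e-01] 0.901
```

View pics/w12.png

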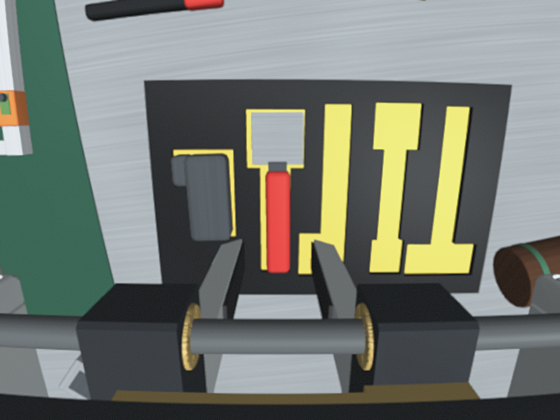

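View pics/t5.png

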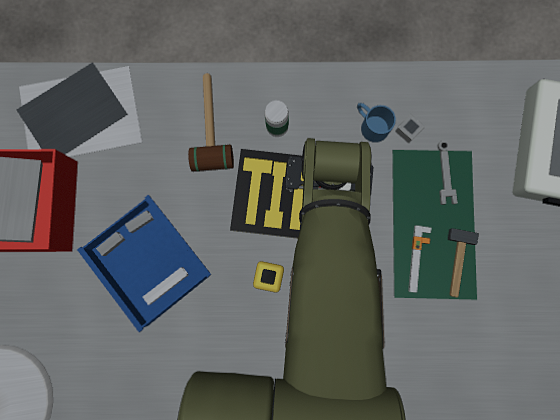

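```bash
python3 -c "
from h import *
go(403.4,-244.6,110,-.139)"
```

```text
t=19.92 row: [-134.5, 64.0, -256.5, 0.0, 1.2, -0.2] rows>=7.1 j6=-1.98
```

```bash
python3 -m jog '[-17,0,-33,0,0,0,-35,0,-66,0,0,0,-53,0,-100,0,0,0,-71,5,-135,0,0,0,-89,20,-170,0,1,0,-107,40,-204,0,1,0,-124,55,-236,0,1,0,-134.5,64,-256.5,0,1.2,0,-134.5,64,-256.5,0,1.2,0,-134.5,64,-256.5,0,1.2,0]' 46
python3 - <<'E'
from h import *
st(); c=manip.camera("wrist"); save(c,"pics/w13.png"); go(403.4,-244.6,32.5,-.139)
E
```

```text
clock: 20.75
eef_pos: [403.2, -245.0, 110.2]
eef_rot: [-1.57, 0.002, -0.141]
wrist_force: [0.1, 0.2, 0.3]
finger_gap: 45.7
t=20.75 [ 403.2 -245.   110.2] [-1.57   0.002 -0.141] F [0.1 0.2 0.3] gap 45.7 [-0.62  0.27  1.86  0.    1.02 -2.05]
t=20.80 row: [-0.5, 78.3, -0.2, -0.0, -0.0, -0.1] rows>=1.9 j6=-1.98
```

View pics/w13.png

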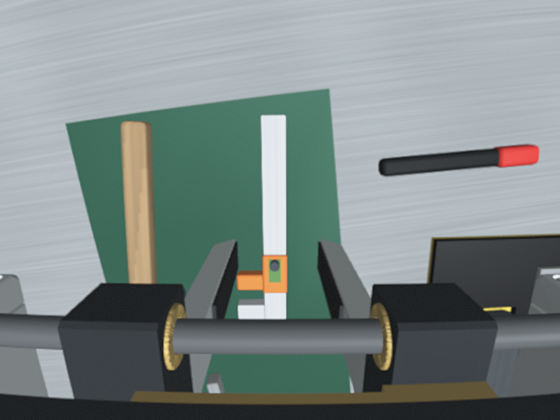

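```bash
python3 - <<'E'
from h import *
c=manip.camera("wrist"); s=manip.read_state(); p=s["eef_pos"]
print(proj(c,[[p[0],p[1],18],[p[0],p[1],88]]))
l=manip.masks_of("caliper",c); print([(m["score"],m["xy"]) for m in l])
ig=np.zeros((420,560),bool); ig[280:]=1
o,i=fit(c,"caliper",l[0]["pixels"]&~ig,(408.4,-245.3,-.14),2,ignore=ig); print(o,i)
E
```

```text
[[276.90125837 221.16532114]
 [276.88676723 254.79679669]]
[(0.75, [271.2, 235.3]), (0.43, [494.0, 263.7])]
[ 4.08319524e+02 -2.47762506e+02 -1.32723817e-01] 0.950570454010821
```

```bash
python3 -m jog '[-0.5,25,-1.5,0,0,0,-0.5,50,-1.5,0,0,0,-0.5,70,-1.5,0,0,0,-0.5,77,-1.5,0,0,0,-0.5,77.5,-1.5,0,0,0,-0.5,77.5,-1.5,0,0,0]'; python3 -m jog '[0,0,0,0,0,0,0,0,0,0,0,0,0,0,0,0,0,0,0,0,0,0,0,0,0,0,0,0,0,0,0,0,0,0,0,0]' 0 60;python3 -m jog '[0,-20,0,0,0,0,0,-45,0,0,0,0,0,-75,0,0,0,0,0,-105,0,0,0,0,0,-130,0,0,0,0,0,-145,0,0,0,0,0,-145,0,0,0,0,0,-145,0,0,0,0]'; python3 - <<'E'
from h import *
st()
c=manip.camera("wrist"); s=manip.read_state(); x,y,_=s["eef_pos"]
o,i,l=held(c,"caliper",(x+5,y-1,-.139),30.5); print(o,i,loc(o),l["score"])
save(c,"pics/w14.png",masks=[outline(c,"caliper",o,s["eef_pos"][2]-30.5)])
E
```

```text
clock: 21.4
eef_pos: [404.1, -245.8, 34.5]
eef_rot: [-1.571, -0.0, -0.137]
wrist_force: [0.4, -0.5, -0.2]
finger_gap: 46.0
clock: 21.9
eef_pos: [403.7, -246.3, 34.4]
eef_rot: [-1.571, -0.001, -0.139]
wrist_force: [-0.7, 0.6, 6.3]
finger_gap: 17.0
clock: 22.57
eef_pos: [403.4, -246.0, 178.6]
eef_rot: [-1.571, -0.0, -0.138]
wrist_force: [0.1, 0.4, -2.3]
finger_gap: 16.8
t=22.57 [ 403.4 -246.   178.6] [-1.571 -0.    -0.138] F [ 0.1  0.4 -2.3] gap 16.8 [-0.63  0.18  1.79  0.    1.17 -2.06]
[ 4.06964019e+02 -2.45853458e+02 -1.39451601e-01] 0.7182184738781233 [ 3.96184496e+00  3.83337509e-01 -9.87994789e-04] 0.75
```

View pics/w14.png

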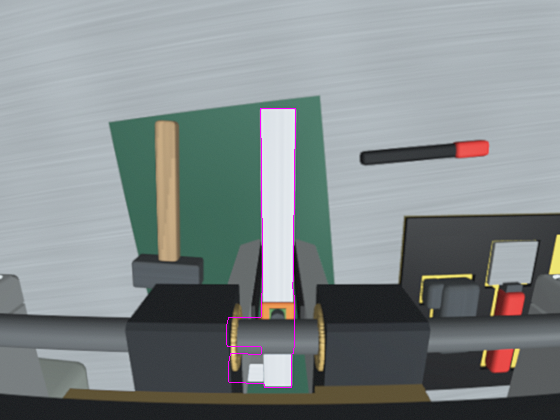

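```bash
python3 -c "
from h import *
go(568.2,53.9,100,-.1175)"
```

```text
t=22.67 row: [122.4, 77.5, 319.4, -0.1, -1.2, -0.1] rows>=8.4 j6=-1.36
```

```bash
python3 -m jog '[14,0,36,0,0,0,28,0,73,0,0,0,43,0,112,0,0,0,58,0,151,0,0,0,73,5,190,0,-1,0,87,15,226,0,-1,0,101,30,262,0,-1,0,113,45,294,0,-1,0,120,62,314,0,-1.2,0,122.4,77.5,319.4,0,-1.2,0]'
python3 -m jog '[0,0,0,0,0,0,0,0,0,0,0,0]'
python3 - <<'E'
from h import *
st(); c=manip.camera("wrist"); save(c,"pics/w15.png"); go(568.2,53.9,36,-.1175)
E
```

```text
clock: 23.5
eef_pos: [568.9, 56.4, 98.4]
eef_rot: [-1.571, 0.003, -0.115]
wrist_force: [0.4, 0.2, -2.6]
finger_gap: 16.8
clock: 23.67
eef_pos: [567.9, 53.3, 99.7]
eef_rot: [-1.571, 0.004, -0.117]
wrist_force: [0.6, -0.3, -2.7]
finger_gap: 17.1
t=23.67 [567.9  53.3  99.7] [-1.571  0.004 -0.117] F [ 0.6 -0.3 -2.7] gap 17.1 [ 0.03  0.48  1.59 -0.    1.08 -1.42]
t=23.72 row: [-0.2, 65.0, 1.0, 0.0, -0.0, -0.1] rows>=1.6 j6=-1.36
```

View pics/w15.png

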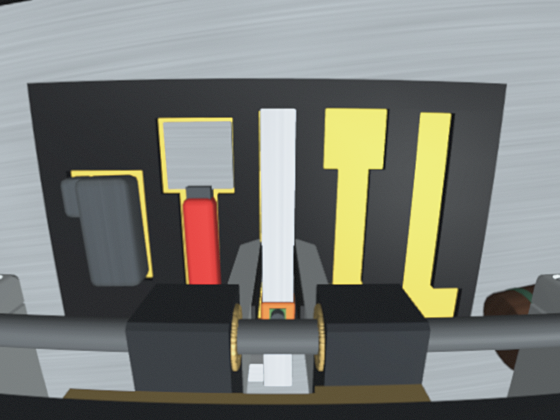

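```bash
python3 -m jog '[-0.2,20,0.3,0,0,0,-0.2,40,0.3,0,0,0,-0.2,48,0.3,0,0,0,-0.2,54,0.3,0,0,0,-0.2,59,0.3,0,0,0,-0.2,62,0.3,0,0,0,-0.2,64,0.3,0,0,0,-0.2,64,0.3,0,0,0,-0.2,64,0.3,0,0,0,-0.2,64,0.3,0,0,0]'
python3 - <<'E'
from h import *
st(); c=manip.camera("wrist"); save(c,"pics/w16.png"); go(568.2,53.9,36,-.1175)
E
```

```text
clock: 24.55
eef_pos: [568.9, 53.8, 37.9]
eef_rot: [-1.571, -0.001, -0.117]
wrist_force: [0.3, 1.1, -2.0]
finger_gap: 16.9
t=24.55 [568.9  53.8  37.9] [-1.571e+00 -1.000e-03 -1.170e-01] F [ 0.3  1.1 -2. ] gap 16.9 [ 0.03  0.57  1.62  0.    0.95 -1.42]
t=24.60 row: [-0.7, 1.8, 0.1, -0.0, 0.0, 0.0] rows>=0.0 j6=-1.36
```

View pics/w16.png

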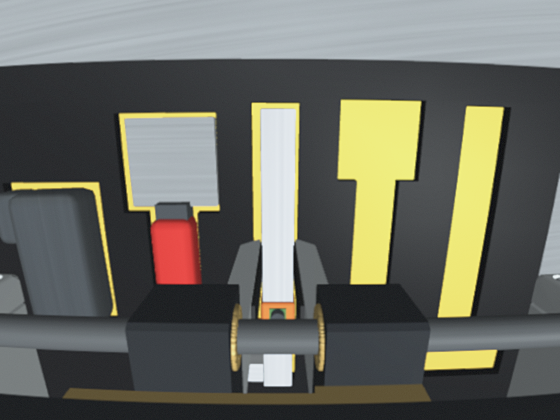

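```bash
python3 -m jog '[0,0.8,-0.8,0,0,0,0,1.5,-0.8,0,0,0,0,1.5,-0.8,0,0,0]';python3 -m jog '[0,0,0,0,0,0,0,0,0,0,0,0,0,0,0,0,0,0,0,0,0,0,0,0]' 32 ; python3 -m jog '[0,-30,0,0,0,0,0,-60,0,0,0,0,0,-100,0,0,0,0,0,-130,0,0,0,0,20,-140,0,0,0,0,60,-140,0,0,0,0,60,-140,0,0,0,0]'
python3 - <<'E'
from h import *
st()
c=manip.camera('wrist'); save(c,'pics/w17.png')
c=manip.camera('top')
G={'hammer':(406,-358,-.216),'spanner':(637,-337,3.188)}
Z={'hammer':2,'spanner':10}
for n in Z:
    for m in manip.masks_of(n,c)[:2]:
        o,i=fit(c,n,m["pixels"],G[n],Z[n]); print(n,round(m["score"],2),m["xy"],o.round(3),round(i,3))
save(c,'pics/t6.png')
E
```

```text
clock: 24.85
eef_pos: [568.7, 52.8, 36.4]
eef_rot: [-1.571, -0.001, -0.117]
wrist_force: [-2.2, -0.7, 5.0]
finger_gap: 16.7
clock: 25.18
eef_pos: [568.6, 52.9, 35.9]
eef_rot: [-1.571, -0.0, -0.118]
wrist_force: [0.1, 0.2, 0.1]
finger_gap: 31.7
clock: 25.77
eef_pos: [632.2, 45.1, 175.4]
eef_rot: [-1.571, -0.002, -0.118]
wrist_force: [-1.6, 0.0, -1.0]
finger_gap: 31.9
t=25.77 [632.2  45.1 175.4] [-1.571 -0.002 -0.118] F [-1.6  0.  -1. ] gap 31.9 [ 0.01  0.53  1.32 -0.    1.29 -1.44]
hammer 0.95 [460.0, 250.4] [ 4.05663e+02 -3.57015e+02 -1.96000e-01] 0.829
hammer 0.73 [261.5, 190.6] [ 4.06e+02 -3.58e+02 -2.16e-01] 0.0
spanner 0.64 [447.2, 176.3] [ 636.784 -337.107    3.177] 0.83
```

View pics/w17.png

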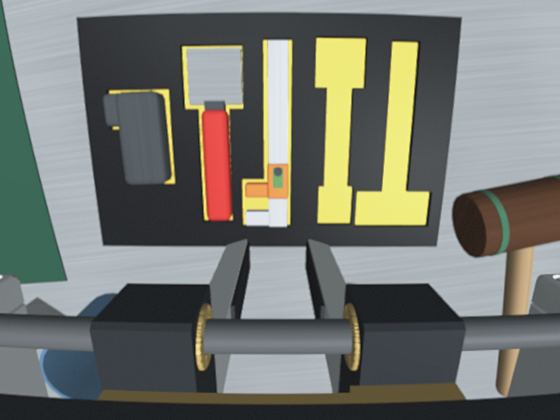

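```bash
python3 -c "
from h import *
go(637,-337,120,.041)"
```

```text
t=25.97 row: [54.5, 55.5, -379.2, 0.0, -9.1, -0.1] rows>=9.3 j6=-2.10
```

```bash
python3 -m jog '[5,0,-35,0,-1,0,10,0,-73,0,-2,0,16,0,-112,0,-3,0,21,0,-151,0,-4,0,27,10,-190,0,-5,0,33,20,-229,0,-6,0,39,30,-268,0,-7,0,45,40,-307,0,-8,0,50,50,-345,0,-9,0,54.5,55.5,-379,0,-9.1,0]' 48
python3 -m jog '[0,0,0,0,0,0,0,0,0,0,0,0]'
python3 - <<'E'
from h import *
st(); c=manip.camera("wrist"); l=manip.masks_of("spanner",c); print([(m["score"],m["xy"]) for m in l])
ig=np.zeros((420,560),bool); ig[280:]=1
o,i=fit(c,"spanner",l[0]["pixels"]&~ig,(637,-337,3.18),10,ignore=ig); print(o,i)
save(c,"pics/w18.png",masks=[outline(c,"spanner",o,10)]); go(o[0],o[1],32.5,o[2]-np.pi)
E
```

```text
clock: 26.8
eef_pos: [636.6, -338.6, 119.7]
eef_rot: [-1.57, 0.001, 0.042]
wrist_force: [0.8, 0.0, -0.4]
finger_gap: 48.2
clock: 26.97
eef_pos: [636.8, -338.0, 120.0]
eef_rot: [-1.57, 0.001, 0.039]
wrist_force: [0.1, 0.8, 0.3]
finger_gap: 48.2
t=26.97 [ 636.8 -338.   120. ] [-1.57e+00  1.00e-03  3.90e-02] F [0.1 0.8 0.3] gap 48.2 [-0.54  0.78  1.05  0.    1.31 -2.15]
[(0.93, [275.9, 188.4]), (0.55, [334.3, 121.6])]
[ 636.22354549 -336.78938205    3.18775558] 0.863956732137774
t=27.07 row: [-1.6, 88.5, -0.8, -0.0, -0.2, 0.0] rows>=2.1 j6=-2.10
```

View pics/w18.png

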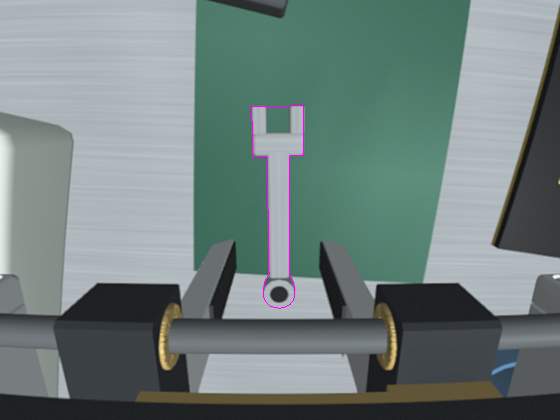

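```bash
python3 -m jog '[-1,30,0,0,0,0,-1,55,0,0,0,0,-1,75,0,0,0,0,-1,86,0,0,0,0,-1,88,0,0,0,0,-1,88,0,0,0,0,-1,88,0,0,0,0]'; python3 -m jog '[0,0,0,0,0,0,0,0,0,0,0,0,0,0,0,0,0,0,0,0,0,0,0,0,0,0,0,0,0,0,0,0,0,0,0,0]' 0 60;python3 -m jog '[0,-20,0,0,0,0,0,-45,0,0,0,0,0,-75,0,0,0,0,0,-105,0,0,0,0,0,-130,0,0,0,0,0,-145,0,0,0,0,0,-145,0,0,0,0,0,-145,0,0,0,0]'; python3 - <<'E'
from h import *
st()
c=manip.camera("wrist"); s=manip.read_state(); x,y,_=s["eef_pos"]
o,i,l=held(c,"spanner",(x,y,.041+np.pi),22.5); print(o,i,loc(o),l["score"])
save(c,"pics/w19.png",masks=[outline(c,"spanner",o,s["eef_pos"][2]-22.5)])
E
```

```text
clock: 27.65
eef_pos: [637.6, -336.8, 34.3]
eef_rot: [-1.572, -0.002, 0.042]
wrist_force: [0.7, 0.2, -0.6]
finger_gap: 48.2
clock: 28.15
eef_pos: [636.9, -337.0, 32.7]
eef_rot: [-1.571, -0.0, 0.041]
wrist_force: [-1.8, -0.0, 0.7]
finger_gap: 17.2
clock: 28.82
eef_pos: [636.8, -336.9, 177.1]
eef_rot: [-1.571, -0.0, 0.041]
wrist_force: [0.4, 0.5, -2.5]
finger_gap: 16.8
t=28.82 [ 636.8 -336.9  177.1] [-1.571 -0.     0.041] F [ 0.4  0.5 -2.5] gap 16.8 [-0.54  0.73  1.    0.    1.41 -2.15]
[ 636.4012259  -336.33819047    3.18442245] 0.7561557284597297 [ 0.11152217  0.28218253 -3.14007249] 0.73
```

View pics/w19.png

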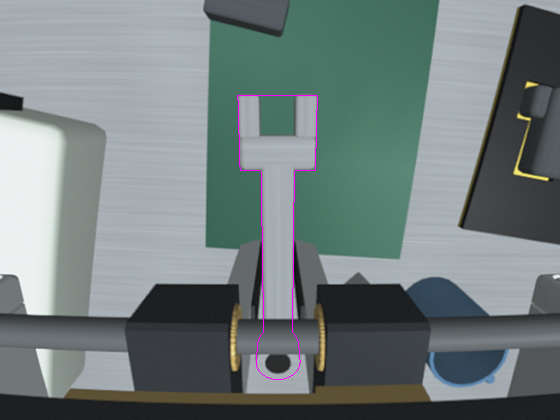

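```bash
python3 -c "
from h import *
go(579.2,110.8,110,-.1175)"
```

```text
t=28.92 row: [-38.4, 66.0, 449.3, -0.1, 9.1, -0.2] rows>=10.9 j6=-1.26
```

```bash
python3 -m jog '[-3,0,35,0,0.5,0,-6,0,74,0,1,0,-10,0,114,0,2,0,-13,0,154,0,3,0,-17,0,194,0,4,0,-20,0,234,0,5,0,-24,0,274,0,6,0,-27,0,314,0,7,0,-30,0,354,0,8,0,-33,0,385,0,8.5,0]'
python3 -c "
from h import *
go(579.2,110.8,110,-.1175)"
```

```text
clock: 29.75
eef_pos: [586.7, 49.1, 175.9]
eef_rot: [-1.571, 0.002, -0.107]
wrist_force: [1.4, -0.5, -0.9]
finger_gap: 17.1
t=29.75 row: [-13.9, 65.9, 60.5, 0.0, 0.6, -0.1] rows>=2.2 j6=-1.26
```

```bash
python3 -m jog '[-7,10,25,0,0.3,0,-13,30,48,0,0.6,0,-13.9,50,59,0,0.6,0,-13.9,63,60.5,0,0.6,0,-13.9,66,60.5,0,0.6,0,-13.9,66,60.5,0,0.6,0,-13.9,66,60.5,0,0.6,0]'
python3 - <<'E'
from h import *
st(); c=manip.camera("wrist"); save(c,"pics/w20.png"); go(579.2,110.8,36,-.1175)
E
```

```text
clock: 30.33
eef_pos: [580.7, 107.6, 111.5]
eef_rot: [-1.571, 0.0, -0.118]
wrist_force: [0.0, -0.3, -2.5]
finger_gap: 16.8
t=30.33 [580.7 107.6 111.5] [-1.571  0.    -0.118] F [ 0.  -0.3 -2.5] gap 16.8 [ 0.12  0.5   1.52 -0.    1.12 -1.33]
t=30.38 row: [-2.1, 76.0, 3.0, -0.0, -0.0, 0.0] rows>=1.8 j6=-1.26
```

View pics/w20.png

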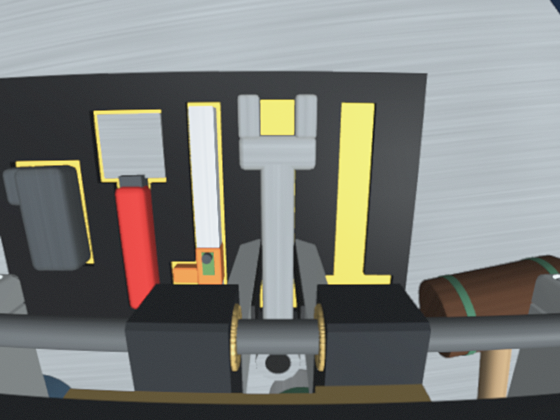

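```bash
python3 -m jog '[-1.7,20,3,0,0,0,-1.7,40,3,0,0,0,-1.7,55,3,0,0,0,-1.7,65,3,0,0,0,-1.7,68,3,0,0,0,-1.7,68,3,0,0,0,-1.7,68,3,0,0,0,-1.7,68,3,0,0,0]'
python3 - <<'E'
from h import *
st(); c=manip.camera("wrist"); save(c,"pics/w21.png"); go(579.2,110.8,35.5,-.1175)
E
```

```text
clock: 31.05
eef_pos: [579.9, 111.2, 44.6]
eef_rot: [-1.57, -0.002, -0.118]
wrist_force: [0.5, 0.7, -2.3]
finger_gap: 16.8
t=31.05 [579.9 111.2  44.6] [-1.57  -0.002 -0.118] F [ 0.5  0.7 -2.3] gap 16.8 [ 0.13  0.59  1.56 -0.    0.99 -1.33]
t=31.10 row: [-0.6, 9.0, -0.5, -0.0, -0.0, 0.1] rows>=0.2 j6=-1.26
```

View pics/w21.png

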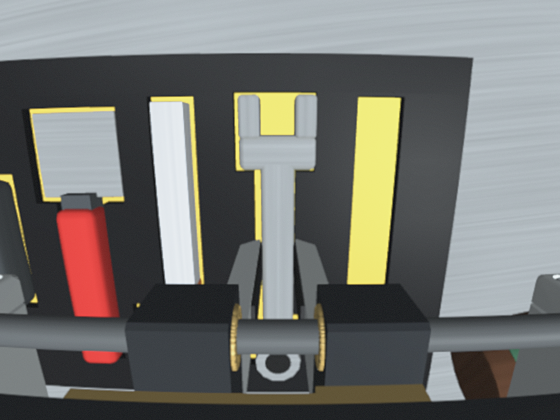

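```bash
python3 -m jog '[-0.4,0,-1.2,0,0,0,-0.4,2,-1.3,0,0,0,-0.4,4,-1.3,0,0,0,-0.4,6,-1.3,0,0,0,-0.4,7.5,-1.3,0,0,0,-0.4,8.5,-1.3,0,0,0,-0.4,8.5,-1.3,0,0,0,-0.4,8.5,-1.3,0,0,0]'
python3 - <<'E'
from h import *
st(); c=manip.camera("wrist"); save(c,"pics/w22.png",crop=(180,40,480,420),scale=1.5); go(579.2,109.8,35.5,-.1175)
E
```

```text
clock: 31.77
eef_pos: [578.7, 110.0, 34.9]
eef_rot: [-1.571, 0.0, -0.117]
wrist_force: [0.5, -0.8, -2.5]
finger_gap: 17.2
t=31.77 [578.7 110.   34.9] [-1.571  0.    -0.117] F [ 0.5 -0.8 -2.5] gap 17.2 [ 0.13  0.61  1.56 -0.    0.97 -1.33]
t=31.82 row: [0.5, -0.6, -0.1, -0.0, 0.0, -0.0] rows>=0.0 j6=-1.27
```

View pics/w22.png

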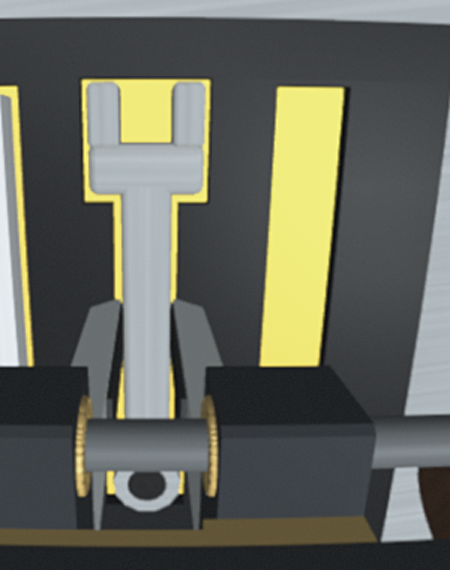

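```bash
python3 -m jog '[0,0,0,0,0,0,0,0,0,0,0,0,0,0,0,0,0,0,0,0,0,0,0,0]' 32 ; python3 -m jog '[0,-30,0,0,0,0,0,-60,0,0,0,0,0,-100,0,0,0,0,0,-130,0,0,0,0,20,-140,0,0,0,0,60,-140,0,0,0,0,60,-140,0,0,0,0]'
python3 - <<'E'
from h import *
st()
c=manip.camera('wrist'); save(c,'pics/w23.png')
c=manip.camera('top')
for m in manip.masks_of('hammer',c)[:2]:
        o,i=fit(c,'hammer',m["pixels"],(406,-358,-.206),2); print(round(m["score"],2),m["xy"],o.round(3),round(i,3))
save(c,'pics/t7.png')
E
```

```text
clock: 32.15
eef_pos: [578.9, 110.0, 35.1]
eef_rot: [-1.571, -0.0, -0.118]
wrist_force: [-0.1, 0.2, -0.4]
finger_gap: 31.8
clock: 32.73
eef_pos: [642.5, 102.0, 174.6]
eef_rot: [-1.571, -0.002, -0.118]
wrist_force: [-1.0, -0.4, -0.5]
finger_gap: 32.0
t=32.73 [642.5 102.  174.6] [-1.571 -0.002 -0.118] F [-1.  -0.4 -0.5] gap 32.0 [ 0.1   0.57  1.27 -0.    1.31 -1.35]
0.91 [459.3, 249.2] [ 4.06116e+02 -3.57443e+02 -2.05000e-01] 0.858
```

View pics/w23.png

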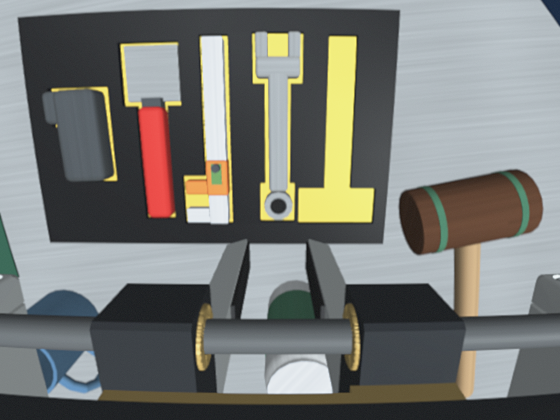

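View pics/t7.png

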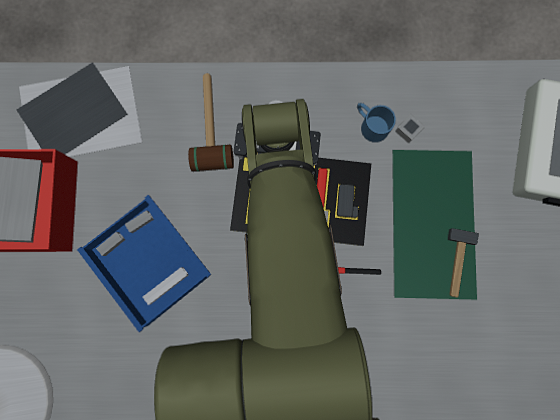

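```bash
python3 -c "
from h import *
go(406,-357.3,120,-.205)"
```

```text
t=32.88 row: [-176.2, 54.5, -484.2, 0.0, 5.0, -0.1] rows>=12.4 j6=-2.09
```

```bash
python3 -m jog '[-13,0,-36,0,0,0,-26,0,-73,0,1,0,-40,0,-111,0,1,0,-54,0,-149,0,2,0,-68,0,-187,0,2,0,-82,0,-226,0,3,0,-96,0,-264,0,3,0,-110,0,-302,0,4,0,-124,0,-340,0,4,0,-138,0,-378,0,4.5,0]' 48
python3 -c "
from h import *
go(406,-357.3,120,-.205)"
```

```text
clock: 33.72
eef_pos: [455.0, -257.0, 175.4]
eef_rot: [-1.571, -0.001, -0.195]
wrist_force: [0.8, -1.1, 0.3]
finger_gap: 47.7
t=33.72 row: [-28.7, 55.4, -107.9, 0.0, 0.5, 0.0] rows>=3.0 j6=-2.09
```

```bash
python3 -m jog '[-9,10,-33,0,0.5,0,-18,25,-67,0,0.5,0,-26,40,-97,0,0.5,0,-28.7,53,-107,0,0.5,0,-28.7,55,-108,0,0.5,0,-28.7,55,-108,0,0.5,0,-28.7,55,-108,0,0.5,0]' 48
python3 - <<'E'
from h import *
st(); c=manip.camera("wrist"); l=manip.masks_of("hammer",c); print([(m["score"],m["xy"]) for m in l])
ig=np.zeros((420,560),bool); ig[280:]=1
o,i=fit(c,"hammer",l[0]["pixels"]&~ig,(406,-357,-.205),2,ignore=ig); print(o,i)
save(c,"pics/w24.png",masks=[outline(c,"hammer",o,2)]); go(o[0],o[1],33,o[2])
E
```

```text
clock: 34.3
eef_pos: [408.2, -355.7, 120.8]
eef_rot: [-1.571, -0.001, -0.204]
wrist_force: [0.9, 0.8, 0.4]
finger_gap: 47.9
t=34.30 [ 408.2 -355.7  120.8] [-1.571e+00 -1.000e-03 -2.040e-01] F [0.9 0.8 0.4] gap 47.9 [-0.78  0.39  1.66  0.    1.09 -2.15]
[(0.89, [272.1, 240.1])]
[ 4.06357400e+02 -3.58611836e+02 -2.02828113e-01] 0.959284964062854
t=34.40 row: [-1.7, 88.0, -3.2, 0.0, -0.0, 0.1] rows>=2.1 j6=-2.09
```

View pics/w24.png

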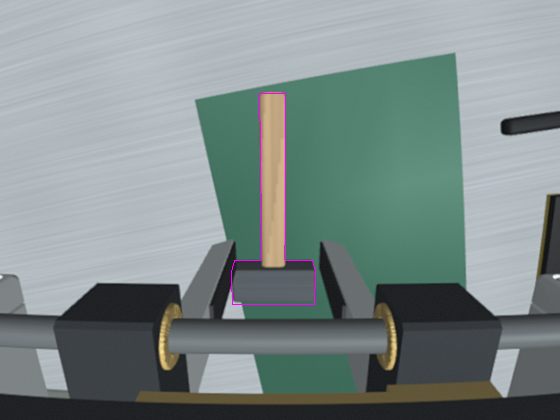

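```bash
python3 -m jog '[-1.7,30,-2.7,0,0,0,-1.7,55,-2.7,0,0,0,-1.7,75,-2.7,0,0,0,-1.7,86,-2.7,0,0,0,-1.7,87.5,-2.7,0,0,0,-1.7,87.5,-2.7,0,0,0,-1.7,87.5,-2.7,0,0,0]'; python3 -m jog '[0,0,0,0,0,0,0,0,0,0,0,0,0,0,0,0,0,0,0,0,0,0,0,0,0,0,0,0,0,0,0,0,0,0,0,0]' 0 60;python3 -m jog '[0,-20,0,0,0,0,0,-45,0,0,0,0,0,-75,0,0,0,0,0,-105,0,0,0,0,0,-130,0,0,0,0,0,-145,0,0,0,0,0,-145,0,0,0,0,0,-145,0,0,0,0]'; python3 - <<'E'
from h import *
st()
c=manip.camera("wrist"); s=manip.read_state(); x,y,_=s["eef_pos"]
o,i,l=held(c,"hammer",(x,y,-.204),31); print(o,i,loc(o),l["score"])
save(c,"pics/w25.png",masks=[outline(c,"hammer",o,s["eef_pos"][2]-31)])
E
```

```text
clock: 34.98
eef_pos: [406.2, -359.2, 33.8]
eef_rot: [-1.572, -0.002, -0.204]
wrist_force: [0.1, 1.4, 0.0]
finger_gap: 47.9
clock: 35.48
eef_pos: [405.6, -359.0, 32.7]
eef_rot: [-1.571, -0.0, -0.205]
wrist_force: [-0.6, 0.8, 3.7]
finger_gap: 19.3
clock: 36.15
eef_pos: [405.4, -358.9, 177.0]
eef_rot: [-1.571, -0.0, -0.205]
wrist_force: [-0.6, 0.9, -4.0]
finger_gap: 19.4
t=36.15 [ 405.4 -358.9  177. ] [-1.571 -0.    -0.205] F [-0.6  0.9 -4. ] gap 19.4 [-0.79  0.33  1.61 -0.    1.21 -2.16]
[ 4.05114933e+02 -3.58335037e+02 -2.05204892e-01] 0.6215371130147833 [ 0.04476376  0.1333107  -0.00040769] 0.93
```

View pics/w25.png

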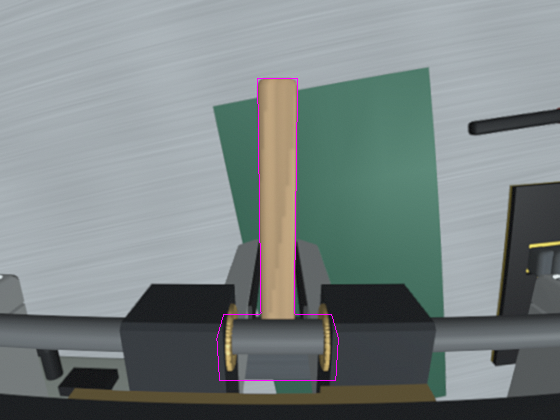

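```bash
python3 -c "
from h import *
go(595.6,167.6,177,-.1175)"
```

```text
t=36.25 row: [79.6, -0.7, 553.8, -0.1, -5.0, -0.1] rows>=13.4 j6=-1.18
```

```bash
python3 -m jog '[5,0,35,0,0,0,10,0,72,0,-0.5,0,16,0,110,0,-1,0,22,0,149,0,-1.5,0,27,0,188,0,-2,0,33,0,227,0,-2.5,0,38,0,266,0,-3,0,44,0,305,0,-3.5,0,49,0,344,0,-4,0,55,0,383,0,-4.5,0]'
python3 -c "
from h import *
go(595.6,167.6,177,-.1175)"
```

```text
clock: 37.08
eef_pos: [536.9, 6.9, 175.8]
eef_rot: [-1.571, 0.003, -0.126]
wrist_force: [1.2, 0.0, -1.2]
finger_gap: 19.0
t=37.08 row: [38.0, -1.3, 166.8, 0.0, -0.5, -0.1] rows>=4.1 j6=-1.18
```

```bash
python3 -m jog '[9,0,38,0,-0.5,0,18,0,76,0,-0.5,0,27,0,114,0,-0.5,0,34,0,146,0,-0.5,0,38,20,163,0,-0.5,0,38,45,167,0,-0.5,0,38,66,167,0,-0.5,0,38,66,167,0,-0.5,0,38,66,167,0,-0.5,0]'
python3 - <<'E'
from h import *
st(); c=manip.camera("wrist"); save(c,"pics/w26.png"); go(595.6,167.6,45,-.1175)
E
```

```text
clock: 37.83
eef_pos: [595.2, 165.5, 109.7]
eef_rot: [-1.572, 0.004, -0.118]
wrist_force: [0.0, 0.2, -1.6]
finger_gap: 19.4
t=37.83 [595.2 165.5 109.7] [-1.572  0.004 -0.118] F [ 0.   0.2 -1.6] gap 19.4 [ 0.21  0.56  1.43 -0.    1.15 -1.24]
t=37.88 row: [-0.6, 66.4, 2.0, 0.0, -0.0, -0.0] rows>=1.6 j6=-1.18
```

View pics/w26.png

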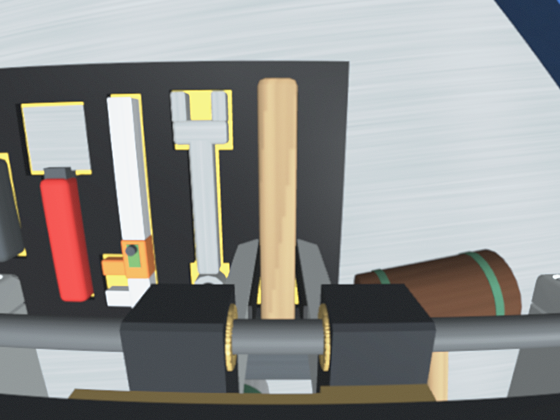

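```bash
python3 -m jog '[-0.3,20,1.5,0,0,0,-0.3,40,1.5,0,0,0,-0.3,55,1.5,0,0,0,-0.3,62,1.5,0,0,0,-0.3,64.5,1.5,0,0,0,-0.3,64.5,1.5,0,0,0,-0.3,64.5,1.5,0,0,0,-0.3,64.5,1.5,0,0,0]'
python3 - <<'E'
from h import *
st(); c=manip.camera("wrist"); save(c,"pics/w27.png",crop=(160,30,460,410),scale=1.5); go(595.6,167.6,35.5,-.1175)
E
```

```text
clock: 38.55
eef_pos: [596.5, 167.4, 48.3]
eef_rot: [-1.57, -0.002, -0.118]
wrist_force: [0.1, -0.8, -3.3]
finger_gap: 19.3
t=38.55 [596.5 167.4  48.3] [-1.57  -0.002 -0.118] F [ 0.1 -0.8 -3.3] gap 19.3 [ 0.21  0.64  1.46  0.    1.03 -1.24]
t=38.60 row: [-0.8, 12.6, 0.1, -0.0, -0.0, 0.1] rows>=0.3 j6=-1.18
```

View pics/w27.png

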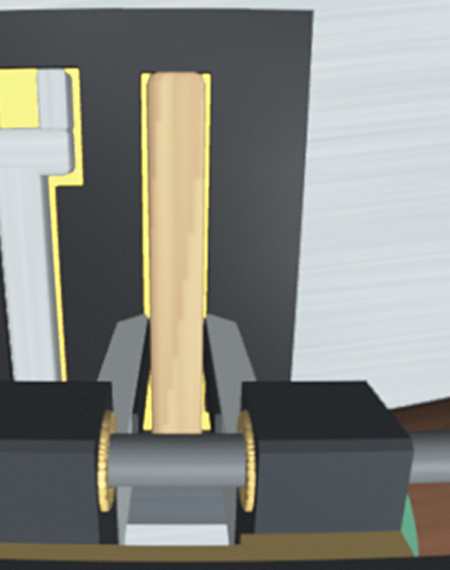

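```bash
python3 - <<'E'
from h import *
c=manip.camera("wrist"); st()
print(unproj(c,[278.7,78.7],4),unproj(c,[278.7,77.3],35),unproj(c,[278.7,77.3],31))
E
```

```text
t=38.65 [596.3 167.3  47.9] [-1.57e+00 -1.00e-03 -1.17e-01] F [-0.1  0.5 -3. ] gap 19.2 [ 0.21  0.64  1.47 -0.    1.03 -1.24]
[[498.66540506 180.37013513   4.        ]] [[501.96004996 179.8287807   35.        ]] [[501.43670366 179.91016348  31.        ]]
```

```bash
python3 -m jog '[0,3,0,0,0,0,0,6,0,0,0,0,0,8,0,0,0,0,0,10,0,0,0,0,0,11.5,0,0,0,0,0,12.5,0,0,0,0,0,12.5,0,0,0,0,0,12.5,0,0,0,0]'
python3 - <<'E'
from h import *
st(); c=manip.camera("wrist"); save(c,"pics/w28.png",crop=(160,30,460,410),scale=1.5)
E
```

```text
clock: 39.32
eef_pos: [595.9, 167.3, 34.7]
eef_rot: [-1.571, -0.0, -0.117]
wrist_force: [-2.9, -0.6, 3.8]
finger_gap: 19.1
t=39.32 [595.9 167.3  34.7] [-1.571 -0.    -0.117] F [-2.9 -0.6  3.8] gap 19.1 [ 0.21  0.66  1.47  0.    1.01 -1.24]
```

View pics/w28.png

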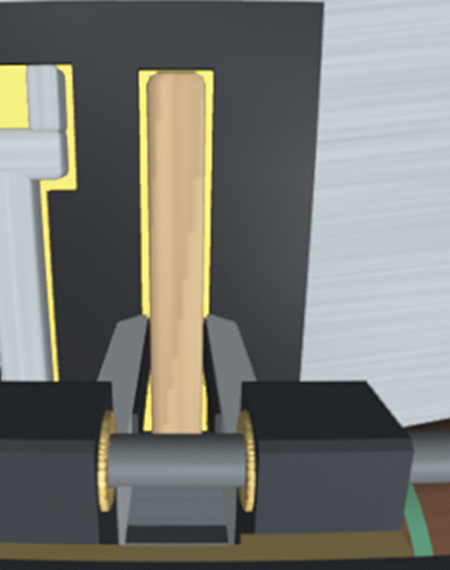

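Contact force of about 7 N at the expected floor height; release, rise and check from clear of the tray.

```bash
python3 -m jog '[0,0,0,0,0,0,0,0,0,0,0,0,0,0,0,0,0,0,0,0,0,0,0,0]' 34 ; python3 -m jog '[0,-30,0,0,0,0,0,-60,0,0,0,0,0,-100,0,0,0,0,0,-130,0,0,0,0,0,-160,-20,0,0,0,0,-180,-50,0,0,0,20,-190,-80,0,0,0,40,-190,-110,0,0,0,40,-190,-110,0,0,0,40,-190,-110,0,0,0]'
python3 - <<'E'
from h import *
st(); c=manip.camera('wrist'); save(c,'pics/w29.png',scale=1.4)
c=manip.camera('scene'); save(c,'pics/s29.png',crop=(170,160,370,290),scale=4)
E
```

```text
clock: 39.7
eef_pos: [596.0, 167.3, 34.4]
eef_rot: [-1.571, -0.0, -0.117]
wrist_force: [-0.0, -0.6, -1.0]
finger_gap: 34.1
clock: 40.53
eef_pos: [623.0, 51.9, 224.2]
eef_rot: [-1.571, 0.0, -0.12]
wrist_force: [-0.5, 0.5, -0.1]
finger_gap: 34.2
t=40.53 [623.   51.9 224.2] [-1.571  0.    -0.12 ] F [-0.5  0.5 -0.1] gap 34.2 [ 0.02  0.47  1.29  0.    1.38 -1.43]
```

View pics/w29.png

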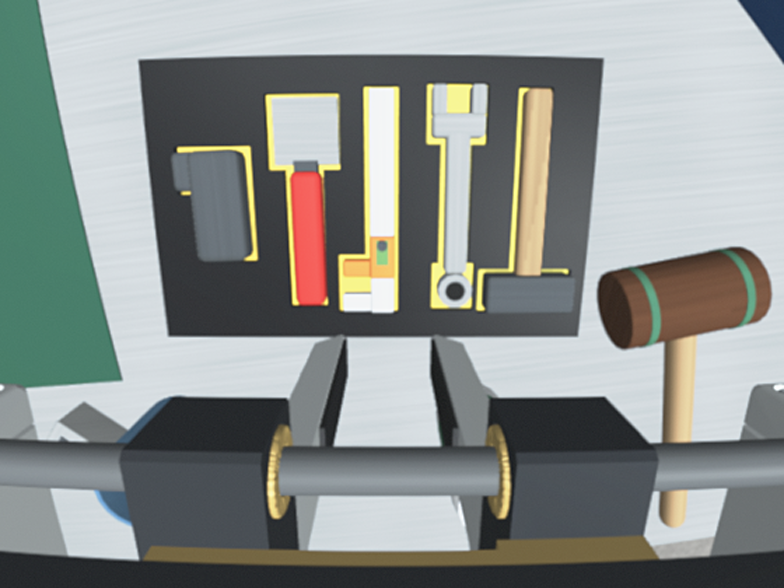

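View pics/s29.png

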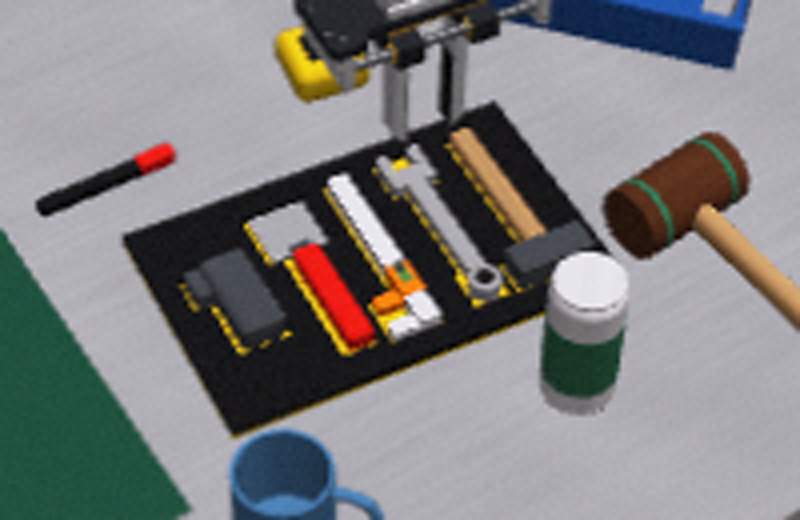

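```bash
python3 -m jog '[-30,-5,-36,0,0,0,-60,-10,-72,0,0,0,-90,-10,-108,0,0,0,-120,-10,-144,0,0,0,-150,-10,-180,0,0,0,-180,-10,-210,0,0,0,-200,-10,-240,0,0,0,-215,-10,-270,0,0,0,-220,-10,-300,0,0,0,-220,-10,-330,0,0,0]'
python3 - <<'E'
from h import *
import pickle
st(); K=pickle.load(open("pock.pkl","rb"))
c=manip.camera('top'); save(c,'pics/t30.png'); 
Z={'hammer':4,'spanner':12,'caliper':4,'scraper':4,'dolly':4}
ms=[]
for n in Z:
    l=manip.masks_of(n,c)
    if not l: print(n,"none"); continue
    o,i=fit(c,n,l[0]["pixels"],K[n],Z[n]); R=Ro.from_euler('z',-K[n][2]).as_matrix()[:2,:2]
    print(n,round(l[0]["score"],2),l[0]["xy"],"d in tool axes",(R@(o[:2]-K[n][:2])).round(1),round(o[2]-K[n][2],3),round(i,3))
save(c,'pics/t31.png',crop=(220,130,400,260),scale=4)
for n in('offcut','stub0'):
    print(n,[(m["score"],m["xy"]) for m in manip.masks_of(n,c)])
E
```

```text
clock: 41.47
eef_pos: [363.7, -249.4, 235.0]
eef_rot: [-1.572, -0.001, -0.117]
wrist_force: [0.7, -0.5, -0.3]
finger_gap: 34.0
t=41.47 [ 363.7 -249.4  235. ] [-1.572e+00 -1.000e-03 -1.170e-01] F [ 0.7 -0.5 -0.3] gap 34.0 [-0.68  0.05  1.8  -0.    1.29 -2.14]
hammer 0.65 [253.3, 174.8] d in tool axes [-1.6  0.2] 0.004 0.925
spanner 0.92 [273.8, 196.9] d in tool axes [ 0.7 -0.6] 0.012 0.836
caliper 0.72 [298.4, 187.3] d in tool axes [0.1 0.8] -0.004 0.898
scraper 0.94 [321.4, 205.5] d in tool axes [ 1.5 -2.4] 0.002 0.916
dolly 0.56 [346.3, 202.0] d in tool axes [ 1.2 -0.2] -0.024 0.903
offcut [(0.91, [163.2, 285.4]), (0.41, [275.8, 118.2])]
stub0 [(0.81, [140.2, 221.1]), (0.7, [109.2, 245.0]), (0.39, [424.3, 207.0])]
```

View pics/t30.png

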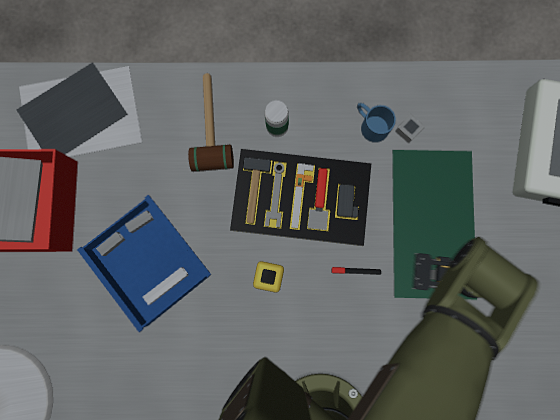

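View pics/t31.png

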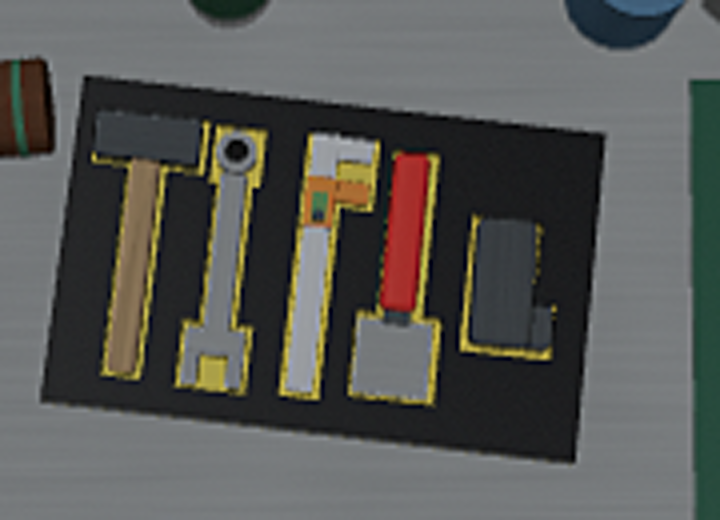

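```bash
python3 -m jog '[30,0,36,0,0,0,60,0,72,0,0,0,90,0,108,0,0,0,120,0,144,0,0,0,150,0,180,0,0,0,180,5,210,0,0,0,210,20,235,0,0,0,240,45,255,0,0,0,260,75,262,0,0,0,265,100,264,0,0,0]'
python3 -m jog '[0,0,0,0,0,0,0,0,0,0,0,0,0,0,0,0,0,0]'
python3 - <<'E'
from h import *
st(); c=manip.camera('wrist'); save(c,'pics/w32.png',crop=(80,0,480,300),scale=2)
import pickle; K=pickle.load(open("pock.pkl","rb"))
l=manip.masks_of('scraper',c); o,i=fit(c,'scraper',l[0]["pixels"],K['scraper'],4); print(o,i,K['scraper'])
E
```

```text
clock: 42.7
eef_pos: [661.5, -14.4, 136.6]
eef_rot: [-1.57, -0.004, -0.114]
wrist_force: [0.7, -0.1, 0.7]
finger_gap: 34.1
clock: 42.95
eef_pos: [658.9, -17.4, 137.9]
eef_rot: [-1.571, -0.002, -0.117]
wrist_force: [0.3, -0.5, 0.8]
finger_gap: 34.0
t=42.95 [658.9 -17.4 137.9] [-1.571 -0.002 -0.117] F [ 0.3 -0.5  0.8] gap 34.0 [-0.08  0.62  1.27 -0.    1.25 -1.54]
[559.9313099   -4.02344172   3.0304733 ] 0.9683520569991094 [560.84947803  -5.02001507   3.02404279]
```

View pics/w32.png

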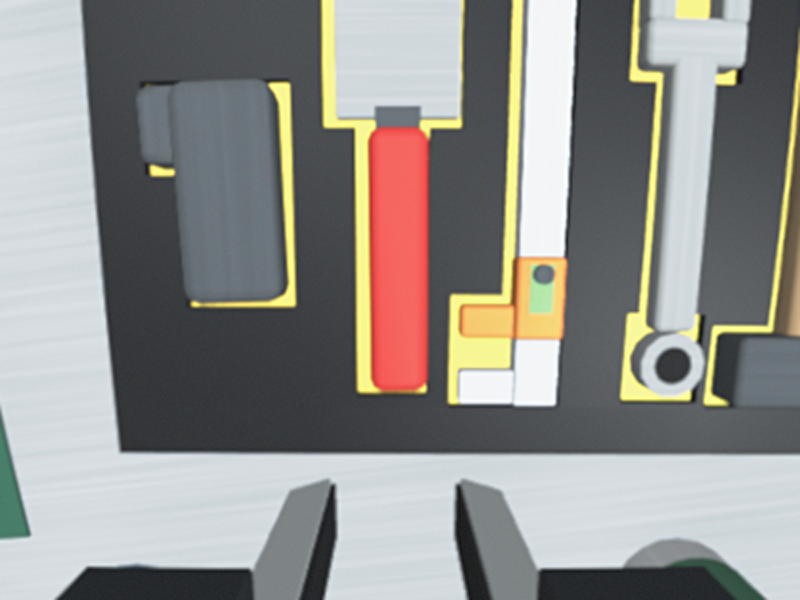

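```bash
python3 -m jog '[0,-30,0,0,0,0,0,-60,0,0,0,0,0,-80,0,0,0,0,0,-80,0,0,0,0,0,-80,0,0,0,0]'; python3 -c "
from h import *
st(); print(manip.sign_off())"
```

```text
clock: 43.47
eef_pos: [659.0, -18.1, 219.4]
eef_rot: [-1.571, -0.005, -0.118]
wrist_force: [-0.1, -0.2, -0.8]
finger_gap: 34.1
t=43.47 [659.  -18.1 219.4] [-1.571 -0.005 -0.118] F [-0.1 -0.2 -0.8] gap 34.1 [-0.08  0.55  1.19  0.    1.4  -1.54]
the job is handed in; nothing more can be done
None
```

The tray is made up and the job is handed in at about 43 s. I put the offcut into the free end of the bin, lifted the dolly out, and then laid dolly, scraper, caliper, spanner and hammer in their pockets. All four mat tools were there. The spanner was knocked aside during the run, so I found it again before gripping it.

**Fit in the pockets:** in the last pictures all five tools lie down in their pockets, with yellow floor showing round them. From the top camera they are within 2.4 mm of centre against 3 mm of play. They came to rest at the expected floor height, and the caliper and hammer met the floor with about 7 N.

**Tightest fit:** the scraper sits against one side of its pocket, 2.4 mm off by the top camera and about 1.5 mm by the wrist camera. A sliver of floor still shows on its tight side.

**Camera disagreement:** the top and wrist cameras differed by 1 to 1.5 mm on where the pockets are. I placed between the two readings and trimmed the caliper and spanner by about 1 mm from wrist views.

**Rest of the bench:** both tube ends and the offcut were in the bin in the last top picture, and the other things on the bench looked unmoved.

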